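# Clear the carver's board and stack the cases on it

## Robot

A 7-joint arm with a two-finger parallel gripper is mounted at the origin on the work surface. World frame = base frame: x ahead of the robot, y to its left, z up, the work surface at z = 0. Lengths are in m, angles in rad, forces in N, time in s.
With the tool pointing down it reaches from about 0.4 to 0.85 m from the base axis. Payload 10.4 kg.
Tool frame: the origin (TCP) lies at the very end of the fingers, on their centre line; the grasp point (between the pads) lies 19 mm behind it; z points along the fingers, y is the line along which they close (so a half turn about z gives the same grasp; the last joint's range is limited). The gripper opens to 87 mm and grips with 3 to 60 N. Pads are 19 mm wide; open, the fingers measure 117 mm over their backs; the gripper's body (75 mm by 190 mm) begins 51 mm behind the grasp point.
Start: joints at [-1.307, 0.332, -0.065, 1.46, 0.022, 1.35, -0.088], TCP at [0.177, 0.599, 0.223] pointing down, gripper open.
Joint ranges: [-2.6, 2.6], [-0.5, 2.12], [-1.47, 1.34], [0.16, 2.42], [-1.27, 4.41], [0.06, 2.06], [-2.6, 2.6]. Speed limits (rad/s): [2.22, 2.22, 2.79, 2.79, 3.14, 3.14, 3.14].

## Interface

Orientations are given as a unit quaternion [x, y, z, w].
In Python, from bench import * gives the robot as it stands.
- The arm moves only by the tool carry_out, never from a script. Its argument "deltas" is a list of rows, each an object with "hand": the finger opening in mm, from 0 to 87; "dp": the shift along the tool's x, y, z each as a share of 250 mm, from -1 to 1, a list of three; "spin": the turn about the tool's z as a share of pi rad, from -1 to 1. In form: [{"hand": hand, "dp": [dx, dy, dz], "spin": spin}, ...]. A call has 1 to 20 rows; each row is the pose to reach, as a shift and turn from the pose commanded when the call began, along the tool's axes at that moment, turning the shorter way round; what a row does not reach only later rows make up. A row lasts 1/10 s, in which the tool goes at most 50 mm and 8.59 degrees, less where a joint would pass 70% of its speed; a pose out of reach is approached as far as the arm can. A call with a number of a shift or a turn outside -1 to 1 is refused whole. A call with a gripper value outside its range is refused whole. The fingers move at their own pace and stop on an object; "force" is the grip in N (left out, the last holds). Time passes only in rows, so rows that repeat a pose let the fingers close. It gives the time, the measured TCP pose, the force, the opening and the grip force at its end, in the units of the state.
- read_state(): the state, without advancing time (a new reading comes with each control period).
- camera(name): name is "scene" or "top" or "wrist"; returns the picture (400x640x3 uint8, red, green, blue); there is no depth.
- get_calibration(name): a dict with "fx", "fy", "cx", "cy" (pixels), "R" (3x3) and "t" (3): a world point X has camera coordinates R X + t; the wrist camera has in their place "mount" (4x4, takes a point from camera to tool coordinates, whose origin is the TCP and whose axes are the flange's). Camera axes: x right, y down, z forward; pixel columns grow to the right and rows downward; lengths in m; the calibration is good to about 2 mm. A picture is of the moment at which its call begins: read the wrist's pose just before it. get_calibration takes no time and is no camera call.
- close_job(): hands the job in; it is judged then, once.
The state is a dict: "time": time; "joint_positions": joint angles; "joint_vel": joint speeds; "joint_torque": joint torques, N m; "ee_pos": TCP position; "eef_rot": TCP orientation; "ft_force": force on the tool from outside, world axes, zero at the start; "torque": the same for the moment, N m; "width": finger opening in m; "grip_force": force on a finger pad.
Only numpy, scipy, OpenCV 4.12 (cv2) and the standard library are available. Lean on these libraries where they do the work, as an engineer would, in place of code of your own. Each camera call takes 0.05 s, during which the arm holds its last target. There are 200 camera calls.

## Task

Clear up the carving bench: with the orange-handled scraper, sweep every cream offcut off the wooden board into its metal trough without touching the offcuts with the fingers, then stand the scraper back in the middle of its green mat. After that stack all the closed cases lid up in one column on the board, largest at the bottom and smallest on top, each one centred on the inlaid mark and square to it, its long side along the mark's long side. Leave the other things on the bench alone.

Things in the scene. Friction and masses are not known exactly. Their poses are not given: they have to be found in the camera images.
- board: Fixed wooden sweep board. Origin: centre of the board, on the table (z 0). Its flat top is 200 mm along its x by 240 mm along its y, 40 mm above the table. Rails 12 mm wide and 12 mm high run along its two x edges (176 mm clear between them); the +y and -y ends are open. At the -y end it drops straight into the metal trough.
- trough (a point): Centre of the floor of the metal catch trough fixed to the board's -y end. As wide as the board (200 mm), it runs from 120 to 214 mm to the -y side of the board's centre. Floor 4 mm, side walls 30 mm and end wall (6 mm thick) 50 mm above the table. This point lies at (0, -167) mm in the board's axes.
- mark (a point): Centre of the stacking mark, a blue-edged pale rectangle 122 x 72 mm inlaid flush in the middle of the board top; long side along the board's x. The point lies on the board top.
- mat: Fixed flat green mat, 160 x 80 x 6 mm, long along its x; the scraper's place. Origin: centre of its underside, on the table.
- scraper: Loose scraper block, 250 g: a steel foot 130 (x) x 44 (y) x 22 mm high, and on it an upright orange grip 100 (x) x 24 (y) mm, from 22 to 66 mm above the underside. Take it from above across the 24 mm. Origin: centre of its underside. It starts standing on the mat, long along the mat's x; either way round is the same.
- chip1: Loose cream-coloured offcut block 44 x 26 x 18 mm (x, y, height), 30 g, at the start flat on the board top between the rails, between 75 mm to the -y and 32 mm to the +y side of the board's centre. Origin: centre of its underside as built. May be absent.
- chip2: Loose cream-coloured offcut block 36 x 30 x 16 mm (x, y, height), 30 g, at the start flat on the board top between the rails, between 75 mm to the -y and 32 mm to the +y side of the board's centre. Origin: centre of its underside as built. May be absent.
- chip3: Loose cream-coloured offcut block 50 x 24 x 16 mm (x, y, height), 30 g, at the start flat on the board top between the rails, between 75 mm to the -y and 32 mm to the +y side of the board's centre. Origin: centre of its underside as built. May be absent.
- chip4: Loose cream-coloured offcut block 32 x 32 x 18 mm (x, y, height), 30 g, at the start flat on the board top between the rails, between 75 mm to the -y and 32 mm to the +y side of the board's centre. Origin: centre of its underside as built. May be absent.
- case_xl: Closed case, dark brown wood (largest), 116 (x) x 66 (y) x 40 mm high, flat lid, brass clasps, pale label on top, 90 to 400 g. Origin: centre of its underside; z up. Stands on the table at the start. May be absent.
- case_l: Closed case, red (second largest), 102 (x) x 60 (y) x 38 mm high, flat lid, brass clasps, pale label on top, 90 to 400 g. Origin: centre of its underside; z up. Stands on the table at the start. May be absent.
- case_m: Closed case, green (third largest), 88 (x) x 54 (y) x 36 mm high, flat lid, brass clasps, pale label on top, 90 to 400 g. Origin: centre of its underside; z up. Stands on the table at the start. May be absent.
- case_s: Closed case, yellow (smallest), 76 (x) x 48 (y) x 34 mm high, flat lid, brass clasps, pale label on top, 90 to 400 g. Origin: centre of its underside; z up. Stands on the table at the start. May be absent.
- tin: Bystander, to be left alone. Round metal tin, 60 mm diameter, 38 mm high, standing among the cases. Origin: centre of its underside.
- vase: Bystander, to be left alone. Small cream carved vase, 62 mm diameter, 78 mm high, at the far side. Origin: centre of its underside.
- driver: Bystander, to be left alone. Screwdriver with a red handle, about 200 mm long, lying flat at the far left. Origin: on its underside.
- mallet: Bystander, to be left alone. Hammer lying on the right side of the table. Origin: underside.
- mug: Bystander, to be left alone. Blue mug, 76 mm diameter, 85 mm high, at the left near the robot. Origin: centre of its underside.
- wax: Bystander, to be left alone. Jar with a white cap and a pale label, 56 mm diameter, 80 mm high, at the far side. Origin: centre of its underside.
Mind the look-alikes: they are no part of the job. What is shaped like the case_l but blue or purple is not meant.

How it is judged:
By the outcome, as a careful person would: the job done as asked, in the order asked, and still so for the second after the job is handed in, with the robot touching nothing.
Of chip1, chip2, chip3, chip4 only 2 to 4 are there at a start; the rules pass over those that are not, and their reading is None.
Of case_xl, case_l, case_m, case_s only 3 to 4 are there at a start; the rules pass over those that are not, and their reading is None.
At some moment in a run one of case_s, scraper may be knocked a few centimetres aside while the robot is not near it.
Once in a run the grip may slacken for a moment while it holds something.
It also fails if it takes over 210 s, if anything falls off the work surface, if the arm or the gripper's body presses on something with over 40 N, if the wrist force passes 120 N, or if a joint passes its speed limit or range.

## Working session

There is one attempt and no reset: what is moved stays moved. The work goes in short steps, Python scripts to look and compute and a tool call to move; the robot and the scene stay as the last step left them, time stands still between calls to the robot, and variables do not carry over. Pictures are saved under pics/ and viewed, at most 14 in all, crops included, and the job is handed in when it is done.

Besides the shell and the picture viewer there is one more tool, called after "Emit:" by a JSON object that holds its "op" and its "data", one argument or row to a line. carry_out: Moves the arm, as the interface text tells. Its arguments: {"type":"object","properties":{"deltas":{"type":"array","items":{"type":"object","properties":{"hand":{"type":"number"},"dp":{"type":"array","items":{"type":"number","minimum":-1,"maximum":1}},"spin":{"type":"number","minimum":-1,"maximum":1}}}},"force":{"type":"number"}},"required":["deltas"]}

```bash
mkdir -p pics; ls
python3 - <<'E'
from bench import *
import cv2
s=read_state(); print({k:(np.round(v,3) if hasattr(v,'__len__') else v) for k,v in s.items()}) if 'np' in globals() else print(s)
for n in ("scene","top"):
    cv2.imwrite(f"pics/{n}0.png",camera(n)[:,:,::-1]); print(n,get_calibration(n))
print(get_calibration("wrist"))
E
```

```text
pics
{'time': 0.0, 'joint_positions': array([-1.30658408,  0.33288548, -0.06466989,  1.46095233,  0.02161878,
        1.34993829, -0.08849265]), 'joint_vel': array([-1.05341954e-04,  2.11926746e-03, -5.22600970e-04,  1.21376042e-03,
       -4.13922117e-04,  1.13679116e-04,  5.42374743e-05]), 'joint_torque': array([-7.34528767e-04, -6.23257613e+01,  2.42230610e-02, -3.89884043e+01,
       -6.13196357e-02,  4.02495638e-02,  1.51807931e-04]), 'ee_pos': array([0.17672598, 0.59907037, 0.22174014]), 'eef_rot': array([ 1.42912963e-01,  9.89734981e-01, -7.41636585e-04, -5.70919741e-05]), 'ft_force': array([-0.40442746,  0.15965617,  0.34095357]), 'torque': array([ 0.02241107,  0.04633416, -0.02933727]), 'grip_force': 0.0, 'width': 0.08678753720000038}
scene {'fx': 370.33716438249303, 'fy': 370.33716438249303, 'cx': 318.8674173461254, 'cy': 205.1945409869256, 'R': array([[ 0.13978667,  0.99015253, -0.00759317],
       [ 0.59156373, -0.08965973, -0.80125744],
       [-0.79404788,  0.10751326, -0.59827156]]), 't': array([-0.0603804 , -0.22365521,  1.80690017])}
top {'fx': 363.6314012523114, 'fy': 363.6314012523114, 'cx': 320.40211944533326, 'cy': 196.21890219396894, 'R': array([[ 0.13517422, -0.99081274, -0.00424796],
       [-0.96892586, -0.13128948, -0.20963242],
       [ 0.20714876,  0.03245286, -0.97777104]]), 't': array([-0.06220698,  0.50477728,  1.02503204])}
{'fx': 325.57372835678166, 'fy': 325.57372835678166, 'cx': 320.3001483871019, 'cy': 199.2326158391598, 'mount': array([[ 2.96785959e-04, -9.68782049e-01, -2.47913801e-01,
         6.69443347e-02],
       [ 9.99999712e-01,  4.60697773e-04, -6.03152617e-04,
         3.12488937e-04],
       [ 6.98536765e-04, -2.47913551e-01,  9.68781907e-01,
        -1.61746234e-01],
       [ 0.00000000e+00,  0.00000000e+00,  0.00000000e+00,
         1.00000000e+00]])}
```

View pics/scene0.png

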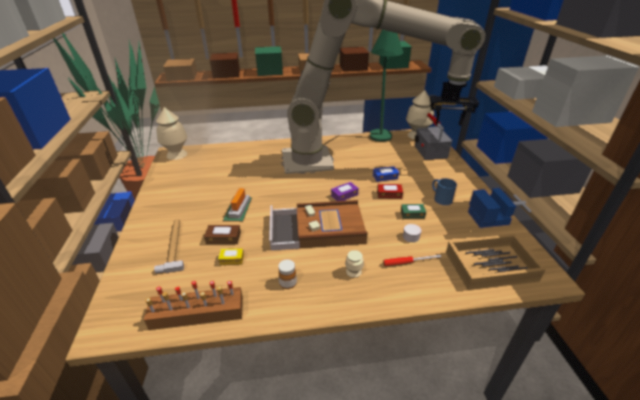

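View pics/top0.png

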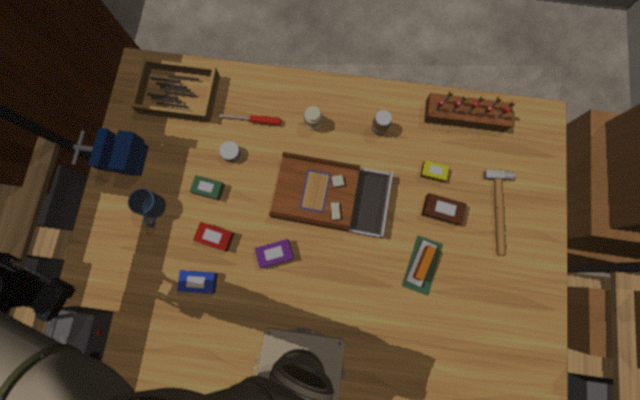

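The scene shows the board at top-view pixel (316,191) with the trough on its right. The scraper is on its mat at (423,264).

| Wanted | Top-view pixel | Could be taken for it |
|---|---|---|
| Cases | brown (443,209), red (214,237), green (207,187), yellow (436,171) | purple (275,254), blue (196,282) |
| Offcuts | (338,182), (336,211) | vase (312,116), wax cap (383,118), tin (230,152) |
| Orange grip | (426,264) | driver handle (265,120) |

By the description I choose those in the second column.

```bash
cat > h.py <<'E'
from bench import *
import cv2, numpy as np
from scipy.spatial.transform import Rotation as Rot
def cam(name):
    """picture, camera centre, R (world->cam), K"""
    s=read_state(); im=camera(name); c=get_calibration(name)
    K=np.array([[c['fx'],0,c['cx']],[0,c['fy'],c['cy']],[0,0,1]])
    if name=='wrist':
        T=np.eye(4);T[:3,:3]=Rot.from_quat(s['eef_rot']).as_matrix();T[:3,3]=s['ee_pos'];M=T@np.array(c['mount'])
        return dict(im=im,C=M[:3,3],R=M[:3,:3].T,K=K,s=s)
    R=np.array(c['R']); return dict(im=im,C=-R.T@np.array(c['t']),R=R,K=K,s=s)
def ray(v,px):
    d=v['R'].T@np.linalg.inv(v['K'])@np.array([px[0],px[1],1.]); return d/np.linalg.norm(d)
def plane(v,px,z): d=ray(v,px); return v['C']+d*(z-v['C'][2])/d[2]
def planes(v,pts,z): return np.array([plane(v,p,z) for p in np.asarray(pts).reshape(-1,2)])
def proj(v,X): q=v['K']@v['R']@(np.asarray(X)-v['C']); return q[:2]/q[2]
def tri(v1,p1,v2,p2):
    d1,d2=ray(v1,p1),ray(v2,p2); A=np.c_[d1,-d2]; t=np.linalg.lstsq(A,v2['C']-v1['C'],rcond=None)[0]
    a,b=v1['C']+t[0]*d1,v2['C']+t[1]*d2; return (a+b)/2,np.linalg.norm(a-b)
COL=dict(orange=((6,170,120),(16,255,255)),red=((172,150,60),(5,255,255)),yellow=((22,150,90),(34,255,255)),
 green=((45,70,30),(90,255,255)),brown=((2,60,20),(14,255,85)),purple=((130,90,40),(165,255,255)),blue=((108,120,40),(128,255,255)))
def mask(im,lo,hi):
    h=cv2.cvtColor(im,cv2.COLOR_RGB2HSV); lo,hi=np.array(lo),np.array(hi)
    if lo[0]<=hi[0]: return cv2.inRange(h,lo,hi)
    a,b=hi.copy(),lo.copy(); a[0]=179; b[0]=0
    return cv2.inRange(h,lo,a)|cv2.inRange(h,b,hi)
def blobs(m,amin=30):
    cs,_=cv2.findContours(m,cv2.RETR_EXTERNAL,cv2.CHAIN_APPROX_NONE)
    out=[]
    for c in cs:
        a=cv2.contourArea(c)
        if a>=amin: M=cv2.moments(c); out.append((a,(M['m10']/M['m00'],M['m01']/M['m00']),c))
    return sorted(out,key=lambda o:-o[0])
def rect(v,c,z):
    """min-area rectangle of a contour cast onto height z: centre, sizes (long, short), yaw of long side"""
    P=planes(v,c,z)[:,:2]; (cx,cy),(w,h),a=cv2.minAreaRect((P*1000).astype(np.float32))
    if w<h: w,h,a=h,w,a+90
    return np.array([cx,cy])/1000,(w,h),(a+90)%180-90
E
python3 - <<'E'
from h import *
vs={n:cam(n) for n in('top','scene')}
for n,v in vs.items():
    for k,(lo,hi) in COL.items():
        for a,p,c in blobs(mask(v['im'],lo,hi),25)[:7]:
            x=plane(v,p,.035)
            if .15<x[0]<.95 and abs(x[1])<.75: print(n,k,int(a),np.round(p,1),np.round(x,3))
im=vs['top']['im'][140:300,150:480][:,:,::-1]
cv2.imwrite('pics/c1.png',cv2.resize(im,(800,388),interpolation=cv2.INTER_CUBIC))
for p in [(316,191),(423,264)]: print(plane(vs['top'],p,.04))
E
```

```text
top orange 236 [425.3 262.6] [ 0.358 -0.321  0.035]
top red 583 [212.6 236.1] [0.351 0.306 0.035]
top red 141 [265.  119.7] [0.734 0.214 0.035]
top yellow 365 [435.2 169.8] [ 0.642 -0.33   0.035]
top green 413 [205.8 186.8] [0.495 0.356 0.035]
top green 220 [425.5 276.7] [ 0.318 -0.325  0.035]
top green 50 [416.2 246. ] [ 0.402 -0.291  0.035]
top brown 794 [444.4 208.9] [ 0.524 -0.366  0.035]
top brown 320 [313.9 220.3] [0.437 0.016 0.035]
top brown 263 [323.3 162.1] [0.62  0.013 0.035]
top purple 651 [273.7 253.1] [0.326 0.119 0.035]
top blue 617 [196.1 281.4] [0.216 0.328 0.035]
top blue 546 [120.5 151. ] [0.571 0.642 0.035]
top blue 285 [ 97.8 147.2] [0.574 0.715 0.035]
scene orange 153 [237.7 198.1] [ 0.329 -0.315  0.035]
scene red 120 [397.9 260.7] [0.763 0.213 0.035]
scene red 74 [389.  189.7] [0.363 0.303 0.035]
scene yellow 248 [230.3 253.6] [ 0.648 -0.329  0.035]
scene green 63 [411.7 209.7] [0.507 0.349 0.035]
scene brown 635 [193.2 318.9] [ 0.896 -0.418  0.035]
scene brown 523 [330.6 239.6] [0.63  0.014 0.035]
scene purple 192 [343.6 192.7] [0.356 0.113 0.035]
scene blue 1187 [491.5 207.6] [0.541 0.657 0.035]
[0.52554039 0.02212808 0.04      ]
[ 0.35300708 -0.31347687  0.04      ]
```

View pics/c1.png

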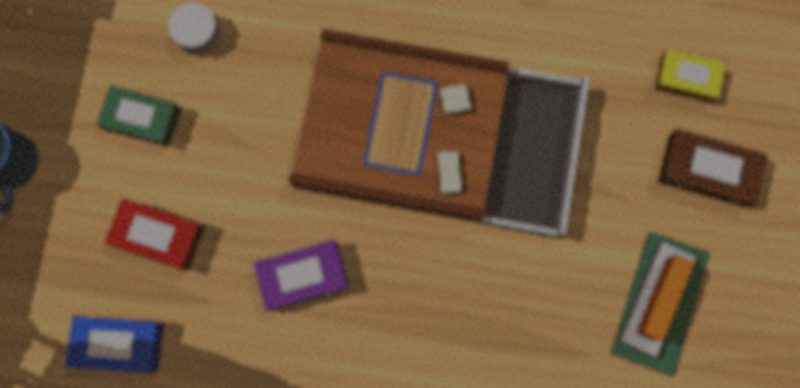

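The crop shows two offcuts at crop pixels (455,98) and (449,172). All four cases are there: brown, yellow, green and red. Purple and blue are decoys and stay out of it. The scraper's orange grip is on the green mat at (665,300). Next I move over the board for a wrist-camera look.

Emit:
{"op": "carry_out", "data": {
  "deltas": [
    {"dp": [-0.8,-0.8,-0.3],"spin": 0,"hand": 87},
    {"dp": [-0.8,-0.8,-0.3],"spin": 0,"hand": 87},
    {"dp": [-0.8,-0.8,-0.3],"spin": 0,"hand": 87},
    {"dp": [-0.8,-0.8,-0.3],"spin": 0,"hand": 87},
    {"dp": [-0.8,-0.8,-0.3],"spin": 0,"hand": 87},
    {"dp": [-0.8,-0.8,-0.3],"spin": 0,"hand": 87},
    {"dp": [-0.8,-0.8,-0.3],"spin": 0,"hand": 87},
    {"dp": [-0.8,-0.8,-0.3],"spin": 0,"hand": 87}
  ]
}}

```text
time: 1.0
ee_pos: [0.3124, 0.3507, 0.2979]
eef_rot: [0.144, 0.99, 0.001, 0.0]
ft_force: [-0.5, 0.8, -0.2]
width: 0.0872
grip_force: 0.0
```

Emit:
{"op": "carry_out", "data": {
  "deltas": [
    {"dp": [-0.89,-0.78,0.06],"spin": -0.07,"hand": 87},
    {"dp": [-0.89,-0.78,0.06],"spin": -0.07,"hand": 87},
    {"dp": [-0.89,-0.78,0.06],"spin": -0.07,"hand": 87},
    {"dp": [-0.89,-0.78,0.06],"spin": -0.07,"hand": 87},
    {"dp": [-0.89,-0.78,0.06],"spin": -0.07,"hand": 87},
    {"dp": [-0.89,-0.78,0.06],"spin": -0.07,"hand": 87},
    {"dp": [-0.89,-0.78,0.06],"spin": -0.07,"hand": 87},
    {"dp": [-0.89,-0.78,0.06],"spin": -0.07,"hand": 87},
    {"dp": [-0.89,-0.78,0.06],"spin": -0.07,"hand": 87},
    {"dp": [-0.89,-0.78,0.06],"spin": -0.07,"hand": 87}
  ]
}}

```text
time: 2.0
ee_pos: [0.4697, 0.103, 0.2823]
eef_rot: [0.032, 0.999, 0.0, -0.0]
ft_force: [-0.2, -0.0, -0.2]
width: 0.0872
grip_force: 0.0
```

Run:
```python
from h import *
v=cam('wrist'); np.savez('w1.npz',**{k:v[k] for k in('im','C','R','K')}); cv2.imwrite('pics/w1.png',v['im'][:,:,::-1]); print(v['s']['time'],v['s']['ee_pos'],v['s']['eef_rot'],v['C'])
```

```text
2.0 [0.46971566 0.10300191 0.28232815] [ 3.17821682e-02  9.99494800e-01  5.34904547e-06 -1.95624154e-04] [0.40304469 0.10747172 0.44410035]
```

View pics/w1.png

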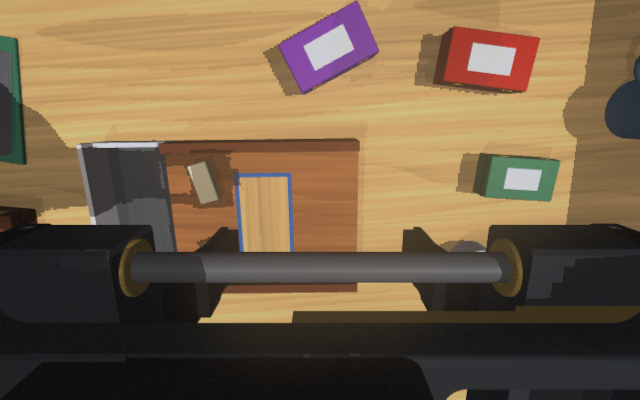

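The wrist view shows the board, one offcut at (203,180), the mark's left part (265,215), red (490,60), green (520,178) and purple (330,48). Rows below 225 are hidden by the gripper, so I move 12 cm further out and look again.

Emit:
{"op": "carry_out", "data": {
  "deltas": [
    {"dp": [-0.5,-0.33,0],"spin": 0,"hand": 87},
    {"dp": [-0.5,-0.33,0],"spin": 0,"hand": 87},
    {"dp": [-0.5,-0.33,0],"spin": 0,"hand": 87},
    {"dp": [-0.5,-0.33,0],"spin": 0,"hand": 87},
    {"dp": [-0.5,-0.33,0],"spin": 0,"hand": 87},
    {"dp": [-0.5,-0.33,0],"spin": 0,"hand": 87}
  ]
}}

```text
time: 2.65
ee_pos: [0.589, 0.012, 0.2826]
eef_rot: [0.032, 0.999, 0.001, -0.0]
ft_force: [1.0, 1.0, 0.7]
width: 0.0872
grip_force: 0.0
```

Run:
```python
from h import *
v=cam('wrist'); np.savez('w2.npz',**{k:v[k] for k in('im','C','R','K')}); cv2.imwrite('pics/w2.png',v['im'][:,:,::-1]); print(v['s']['time'],v['s']['ee_pos'],v['s']['eef_rot'],v['C'])
```

```text
2.65 [0.58900088 0.01203536 0.28261639] [ 3.24702119e-02  9.99472568e-01  5.08215624e-04 -1.11645605e-04] [0.52230355 0.01643487 0.44437919]
```

View pics/w2.png

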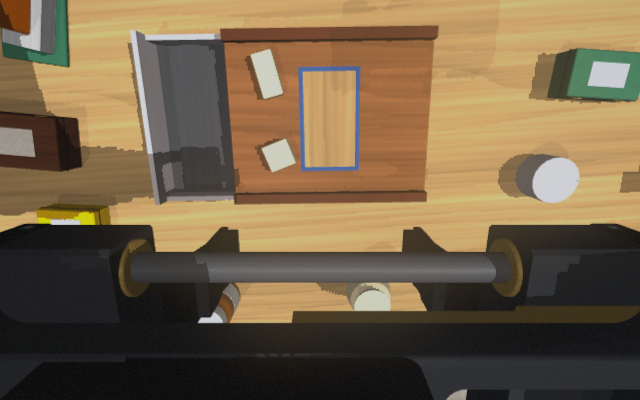

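View 2 shows the whole mark (330,118), exactly two offcuts at (266,73) and (279,155), the trough at left (185,118), and green (608,75) and the tin (553,180) at right. I measure from both views.

```bash
cat >> h.py <<'E'
def load(f): d=np.load(f); return {k:d[k] for k in d.files}
def white(im,smax=45,vmin=120): return mask(im,(0,0,vmin),(179,smax,255))
def quad(c):
    """the four corners (sub-pixel box) of a near-rectangular blob, from its 4-point polygon"""
    h=cv2.convexHull(c); 
    for e in np.arange(.01,.2,.005):
        q=cv2.approxPolyDP(h,e*cv2.arcLength(h,True),True)
        if len(q)<=4: return q.reshape(-1,2).astype(float)
E
python3 - <<'E'
from h import *
a,b=load('w1.npz'),load('w2.npz')
bm=[blobs(mask(v['im'],(108,90,60),(125,255,255)),25) for v in(a,b)]
for v,n,B in((a,'w1',bm[0]),(b,'w2',bm[1])):
    for A,p,c in B[:4]: print(n,'blue',A,np.round(p,1),cv2.boundingRect(c))
B=[o for o in bm[1] if 290<o[1][0]<370][0]; q=quad(B[2]); print(q)
ctr,sz,yaw=rect(b,B[2],.04); print('mark',ctr,sz,yaw)
B1=[o for o in bm[0] if 225<o[1][0]<310][0]; q1=quad(B1[2]);print(q1)
for i in (0,1): 
    k=np.argsort(q[:,1])[:2]; k=k[np.argsort(q[k,0])][i]; k1=np.argsort(q1[:,1])[:2]; k1=k1[np.argsort(q1[k1,0])][i]
    print('tri',tri(a,q1[k1],b,q[k]))
hh=cv2.cvtColor(b['im'],cv2.COLOR_RGB2HSV); print('chip hsv',hh[73,266],hh[155,279],'label',hh[75,608],'board',hh[60,400], 'grey', hh[120,150])
E
```

```text
w1 blue 402.0 [265.3 203.7] (235, 173, 59, 79)
w2 blue 5922.0 [329.  117.4] (299, 67, 61, 104)
[[359.  67.]
 [357. 169.]
 [302. 170.]
 [299.  67.]]
mark [0.52766479 0.02678702] (120.76570129394531, 71.17024993896484) -2.8978729248046875
[[290. 173.]
 [293. 251.]
 [240. 251.]
 [235. 174.]]
tri (array([ 0.46609231, -0.00417433,  0.04155083]), np.float64(0.0008405990191651646))
tri (array([0.46990883, 0.06489233, 0.03926093]), np.float64(0.0003702445793768662))
chip hsv [ 35  16 208] [ 32  20 207] label [110  11 210] board [ 14 150 156] grey [  4  16 114]
```

Emit:
{"op": "carry_out", "data": {
  "deltas": [
    {"dp": [0.2,-0.7,0],"spin": 0,"hand": 87},
    {"dp": [0.2,-0.7,0],"spin": 0,"hand": 87},
    {"dp": [0.2,-0.7,0],"spin": 0,"hand": 87},
    {"dp": [0.2,-0.7,0],"spin": 0,"hand": 87}
  ]
}}

```text
time: 3.1
ee_pos: [0.5261, -0.1632, 0.2836]
eef_rot: [0.034, 0.999, 0.001, 0.001]
ft_force: [1.3, -0.3, -1.0]
width: 0.0867
grip_force: 0.0
```

Emit:
{"op": "carry_out", "data": {
  "deltas": [
    {"dp": [0.27,-0.65,0],"spin": 0,"hand": 87},
    {"dp": [0.27,-0.65,0],"spin": 0,"hand": 87},
    {"dp": [0.27,-0.65,0],"spin": 0,"hand": 87},
    {"dp": [0.27,-0.65,0],"spin": 0,"hand": 87},
    {"dp": [0.27,-0.65,0],"spin": 0,"hand": 87},
    {"dp": [0.27,-0.65,0],"spin": 0,"hand": 87}
  ]
}}

```text
time: 3.7
ee_pos: [0.45, -0.3173, 0.2829]
eef_rot: [0.033, 0.999, 0.001, 0.001]
ft_force: [0.8, 1.0, -0.2]
width: 0.087
grip_force: 0.0
```

Run:
```python
from h import *
v=cam('wrist'); np.savez('w3.npz',**{k:v[k] for k in('im','C','R','K')}); cv2.imwrite('pics/w3.png',v['im'][:,:,::-1]); print(v['s']['time'],v['s']['ee_pos'],v['s']['eef_rot'],v['C'])
b=load('w2.npz')
B=[o for o in blobs(mask(b['im'],(108,90,60),(125,255,255)),25) if 290<o[1][0]<370][0]; P=planes(b,quad(B[2]),.04)[:,:2]; print(P.mean(0))
for i in range(4):
    d=P[(i+1)%4]-P[i]; print('edge',np.linalg.norm(d),np.degrees(np.arctan2(d[1],d[0])))
# rails' edge yaw from brown rails' contours
m=mask(b['im'],(2,60,20),(14,255,110))
for A,p,c in blobs(m,500)[:5]: 
    print('brown',A,np.round(p),rect(b,c,.052))
m=mask(b['im'],(22,5,150),(45,70,255)); m[:, :230]=0; m[200:]=0
th=np.radians(-2.9); R=np.array([[np.cos(th),np.sin(th)],[-np.sin(th),np.cos(th)]])
for A,p,c in blobs(m,150)[:6]: 
    r=rect(b,c,.057); print('chip',A,np.round(p),r,'board mm',1000*R@(r[0]-P.mean(0)))
```

```text
3.7 [ 0.45000794 -0.31733456  0.28290313] [3.29921005e-02 9.99455061e-01 6.85396870e-04 7.95769394e-04] [ 0.38301963 -0.3129135   0.44454488]
[0.52782134 0.02700355]
edge 0.11944474903243932 -3.2201684585685033
edge 0.06890279784540836 -92.65584533349333
edge 0.12071265265997058 177.15240268390176
edge 0.06968686546262388 86.29743236003442
brown 3151.0 [ 45. 142.] (array([ 0.5310321 , -0.32111517]), (97.58232879638672, 65.9041519165039), 80.92349243164062)
brown 1372.0 [309.  35.] (array([0.4357908 , 0.03048467]), (236.38661193847656, 14.403285026550293), 86.98173522949219)
chip 872.0 [267.  73.] (array([ 0.47298227, -0.04044987]), (48.29949951171875, 23.073814392089844), 11.47565746307373) board mm [-51.35617139 -70.14150804]
chip 633.5 [278. 155.] (array([ 0.56396515, -0.03605244]), (30.989112854003906, 30.941246032714844), -71.99151420593262) board mm [ 39.28771313 -61.1466254 ]
```

View pics/w3.png

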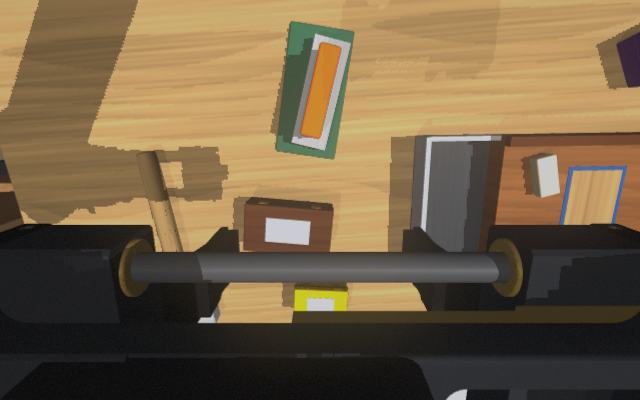

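View 3 shows the scraper: the orange grip at (321,90), upright on the mat (314,90). Brown is at (288,228), yellow at (320,300), and an offcut at (545,176). I measure the grip height with the top camera as the second view.

```bash
cat >> h.py <<'E'
def go(P,yaw,s=None):
    """dp and spin to bring the TCP to P with the finger line along world angle yaw (deg, mod 180)"""
    s=s or read_state(); R=Rot.from_quat(s['eef_rot']).as_matrix()
    y0=np.degrees(np.arctan2(R[1,1],R[0,1])); d=(yaw-y0+90)%180-90
    return np.round(R.T@(np.array(P)-s['ee_pos'])/.25,4),round(-d/180,4)
E
python3 - <<'E'
from h import *
w=load('w3.npz'); t=cam('top')
lo,hi=(6,170,110),(18,255,255)
ow=blobs(mask(w['im'],lo,hi),200)[0]; ot=blobs(mask(t['im'],lo,hi),100)[0]
X,e=tri(w,ow[1],t,ot[1]); print('orange tri',X,e, rect(w,ow[2],.072), rect(t,ot[2],.072))
m=mask(w['im'],(50,60,30),(95,255,200)); m|=0
full=mask(w['im'],(50,60,30),(95,255,200))|white(w['im'],40,90)|mask(w['im'],lo,hi); full[:, :250]=0; full[:,370:]=0; full[170:]=0
full=cv2.morphologyEx(full,cv2.MORPH_CLOSE,np.ones((5,5))); g=blobs(full,500)[0]; q=quad(g[2]); print('mat',g[0],q); P=planes(w,q,.006)[:,:2]; print(P.mean(0),rect(w,g[2],.006),[ (round(np.linalg.norm(P[i]-P[i-1]),4),round(np.degrees(np.arctan2(*(P[i]-P[i-1])[::-1])),1)) for i in range(4)])
r=rect(w,ow[2],.072); print(go([*r[0],.034],r[2]+90),read_state()['time'])
# labels seen in w3: brown, yellow
for A,p,c in blobs(white(w['im'],45,150),60)[:6]: print(np.round(p,1),A,rect(w,c,.04))
E
```

```text
orange tri [ 0.35813953 -0.31024836  0.07875212] 0.004333752625731309 (array([ 0.35783032, -0.31183487]), (97.62188720703125, 22.57693099975586), -17.382675170898438) (array([ 0.35562631, -0.31028207]), (94.93571472167969, 23.665878295898438), -18.452362060546875)
mat 7175.5 [[291.  22.]
 [353.  32.]
 [333. 157.]
 [276. 148.]]
[ 0.35414663 -0.3201721 ] (array([ 0.35460138, -0.3204285 ]), (157.6615447998047, 78.13322448730469), -12.288642883300781) [(np.float64(0.1543), np.float64(167.5)), (np.float64(0.0767), np.float64(77.9)), (np.float64(0.1552), np.float64(-12.3)), (np.float64(0.0772), np.float64(-102.7))]
(array([ 0.3731, -0.0067,  0.9942]), np.float64(0.0763)) 3.8
[327.5  93.7] 1086.0 (array([ 0.35870163, -0.31161719]), (125.26249694824219, 41.849491119384766), -17.382972717285156)
[287.1 231. ] 994.5 (array([ 0.52723627, -0.36590466]), (58.25281524658203, 33.308685302734375), 81.11591339111328)
[548.6 175.7] 638.0 (array([ 0.47573126, -0.03040719]), (49.46845626831055, 22.445274353027344), 11.579578399658203)
[439.7 165.3] 580.0 (array([ 0.46123727, -0.17292352]), (140.81588745117188, 67.04874420166016), -34.515804290771484)
[319.9 304.4] 287.5 (array([ 0.6379621 , -0.32985904]), (36.5285758972168, 18.89968490600586), 86.21151733398438)
[458.  395.2] 120.5 (array([ 0.80594452, -0.13325098]), (27.692432403564453, 16.680519104003906), 86.19747161865234)
```

The grip top triangulates at 72–79 mm, which agrees with the text. The scraper is at (0.358,-0.312) with yaw -17.4°, and the mat at (0.3545,-0.3205) with yaw -12.3°. I grasp it.

Emit:
{"op": "carry_out", "data": {
  "deltas": [
    {"dp": [0.373,-0.007,0.3],"spin": 0.076,"hand": 87},
    {"dp": [0.373,-0.007,0.5],"spin": 0.076,"hand": 87},
    {"dp": [0.373,-0.007,0.6],"spin": 0.076,"hand": 87},
    {"dp": [0.373,-0.007,0.7],"spin": 0.076,"hand": 87},
    {"dp": [0.373,-0.007,0.8],"spin": 0.076,"hand": 87},
    {"dp": [0.373,-0.007,0.9],"spin": 0.076,"hand": 87},
    {"dp": [0.373,-0.007,0.96],"spin": 0.076,"hand": 87},
    {"dp": [0.373,-0.007,0.985],"spin": 0.076,"hand": 87},
    {"dp": [0.373,-0.007,0.985],"spin": 0.076,"hand": 60},
    {"dp": [0.373,-0.007,0.985],"spin": 0.076,"hand": 40},
    {"dp": [0.373,-0.007,0.985],"spin": 0.076,"hand": 15},
    {"dp": [0.373,-0.007,0.985],"spin": 0.076,"hand": 15},
    {"dp": [0.373,-0.007,0.985],"spin": 0.076,"hand": 15},
    {"dp": [0.373,-0.007,0.985],"spin": 0.076,"hand": 15},
    {"dp": [0.373,-0.007,0.985],"spin": 0.076,"hand": 15}
  ],
  "force": 45
}}

```text
time: 5.3
ee_pos: [0.3566, -0.3139, 0.0363]
eef_rot: [0.152, 0.988, 0.0, 0.0]
ft_force: [-0.9, 0.3, 0.7]
width: 0.0387
grip_force: 0.0
```

Emit:
{"op": "carry_out", "data": {
  "deltas": [
    {"dp": [0,0,0],"spin": 0,"hand": 15},
    {"dp": [0,0,0],"spin": 0,"hand": 15},
    {"dp": [0,0,0],"spin": 0,"hand": 15},
    {"dp": [0,0,0],"spin": 0,"hand": 15},
    {"dp": [0,0,0],"spin": 0,"hand": 15}
  ]
}}

```text
time: 5.8
ee_pos: [0.3566, -0.3138, 0.0362]
eef_rot: [0.152, 0.988, 0.0, -0.0]
ft_force: [0.7, 2.2, 0.2]
width: 0.0238
grip_force: 45.0
```

Emit:
{"op": "carry_out", "data": {
  "deltas": [
    {"dp": [0,0,-0.1],"spin": 0,"hand": 15},
    {"dp": [0,0,-0.25],"spin": 0,"hand": 15},
    {"dp": [0,0,-0.42],"spin": 0,"hand": 15},
    {"dp": [-0.04,0.14,-0.42],"spin": 0,"hand": 15},
    {"dp": [-0.06,0.28,-0.42],"spin": 0,"hand": 15},
    {"dp": [-0.08,0.42,-0.42],"spin": 0,"hand": 15},
    {"dp": [-0.09,0.56,-0.42],"spin": 0,"hand": 15},
    {"dp": [-0.1,0.7,-0.42],"spin": 0,"hand": 15},
    {"dp": [-0.1,0.8,-0.42],"spin": -0.04,"hand": 15},
    {"dp": [-0.1,0.8,-0.42],"spin": -0.08,"hand": 15},
    {"dp": [-0.1,0.8,-0.42],"spin": -0.08,"hand": 15}
  ]
}}

```text
time: 6.9
ee_pos: [0.4404, -0.1304, 0.141]
eef_rot: [0.026, 1.0, -0.0, -0.0]
ft_force: [-0.3, -0.6, -2.4]
width: 0.0236
grip_force: 45.0
```

Run:
```python
from h import *
s=read_state(); print(s['time'],s['ee_pos'],s['width'],go([.5189,.0475,.14],86.95,s))
```

```text
6.9 [ 0.44042226 -0.13041152  0.14095553] 0.02360962068227515 (array([-0.2772,  0.7268,  0.0034]), np.float64(0.0007))
```

Emit:
{"op": "carry_out", "data": {
  "deltas": [
    {"dp": [-0.07,0.14,0],"spin": 0,"hand": 15},
    {"dp": [-0.14,0.3,0],"spin": 0,"hand": 15},
    {"dp": [-0.2,0.46,0],"spin": 0,"hand": 15},
    {"dp": [-0.25,0.6,0],"spin": 0,"hand": 15},
    {"dp": [-0.277,0.7,0],"spin": 0,"hand": 15},
    {"dp": [-0.277,0.727,0],"spin": 0,"hand": 15},
    {"dp": [-0.277,0.727,0],"spin": 0,"hand": 15},
    {"dp": [-0.277,0.727,0.1],"spin": 0,"hand": 15},
    {"dp": [-0.277,0.727,0.2],"spin": 0,"hand": 15},
    {"dp": [-0.277,0.727,0.26],"spin": 0,"hand": 15},
    {"dp": [-0.277,0.727,0.278],"spin": 0,"hand": 15},
    {"dp": [-0.277,0.727,0.278],"spin": 0,"hand": 15},
    {"dp": [-0.277,0.727,0.278],"spin": 0,"hand": 15}
  ]
}}

```text
time: 8.2
ee_pos: [0.5201, 0.0463, 0.0727]
eef_rot: [0.028, 1.0, 0.0, 0.001]
ft_force: [0.3, -0.5, -1.5]
width: 0.0235
grip_force: 45.0
```

Run:
```python
from h import *
s=read_state(); print(s['ft_force'],s['width'])
th=np.radians(-3.05);R=np.array([[np.cos(th),-np.sin(th)],[np.sin(th),np.cos(th)]])
M=np.array([.5278,.0270])
print('board pos',1000*R.T@(s['ee_pos'][:2]-M),s['ee_pos'])
for y in(-.05,-.125): print(go([*(M+R@[-.010,y]),.0715],86.95,s))
v=cam('wrist'); cv2.imwrite('pics/w4.png',v['im'][:,:,::-1])
```

```text
[ 0.32223217 -0.46099563 -1.54888475] 0.023464447353996012
board pos [-8.70289589 18.81943844] [0.52011077 0.04625584 0.07269124]
(array([ 0.0044, -0.2753,  0.0047]), np.float64(-0.0009))
(array([ 0.0036, -0.5753,  0.0046]), np.float64(-0.0009))
```

View pics/w4.png

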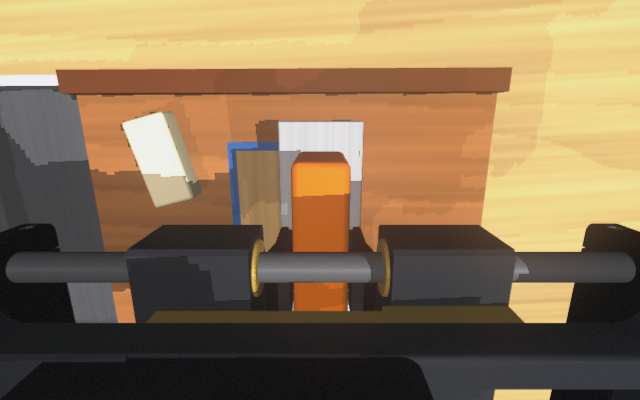

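Wrist view: the scraper is held square behind the offcuts, with the nearer one at (160,155). I sweep towards the trough.

Emit:
{"op": "carry_out", "data": {
  "deltas": [
    {"dp": [0.004,-0.05,0.003],"spin": 0,"hand": 15},
    {"dp": [0.004,-0.1,0.003],"spin": 0,"hand": 15},
    {"dp": [0.004,-0.15,0.003],"spin": 0,"hand": 15},
    {"dp": [0.004,-0.2,0.003],"spin": 0,"hand": 15},
    {"dp": [0.004,-0.25,0.003],"spin": 0,"hand": 15},
    {"dp": [0.004,-0.3,0.003],"spin": 0,"hand": 15},
    {"dp": [0.004,-0.35,0.003],"spin": 0,"hand": 15},
    {"dp": [0.004,-0.4,0.003],"spin": 0,"hand": 15},
    {"dp": [0.004,-0.44,0.003],"spin": 0,"hand": 15},
    {"dp": [0.004,-0.48,0.003],"spin": 0,"hand": 15},
    {"dp": [0.004,-0.51,0.003],"spin": 0,"hand": 15},
    {"dp": [0.004,-0.53,0.003],"spin": 0,"hand": 15},
    {"dp": [0.004,-0.53,0.003],"spin": 0,"hand": 15},
    {"dp": [0.004,-0.53,0.003],"spin": 0,"hand": 15},
    {"dp": [0.004,-0.45,-0.05],"spin": 0,"hand": 15},
    {"dp": [0.004,-0.4,-0.2],"spin": 0,"hand": 15},
    {"dp": [0.004,-0.4,-0.3],"spin": 0,"hand": 15},
    {"dp": [0.004,-0.4,-0.3],"spin": 0,"hand": 15}
  ]
}}

```text
time: 10.05
ee_pos: [0.5153, -0.0519, 0.15]
eef_rot: [0.026, 1.0, 0.001, 0.003]
ft_force: [0.7, -0.5, -2.5]
width: 0.0237
grip_force: 45.0
```

Run:
```python
from h import *
s=read_state(); print(s['width'],s['ft_force'])
v=cam('top'); w=cam('wrist'); a=cv2.resize(v['im'][140:260,260:480],(700,382),interpolation=cv2.INTER_CUBIC); cv2.imwrite('pics/t5.png',np.vstack([a,cv2.resize(w['im'][:225],(700,218))[:218]])[:600,:,::-1])
# where to go: above the mat
for z in(.14,): print(go([.3545,-.3205,z],-12.3+90,s))
```

```text
0.023696626430549136 [ 0.6604914  -0.53935941 -2.52612343]
(array([ 0.5859, -1.1069,  0.0352]), np.float64(0.0516))
```

View pics/t5.png

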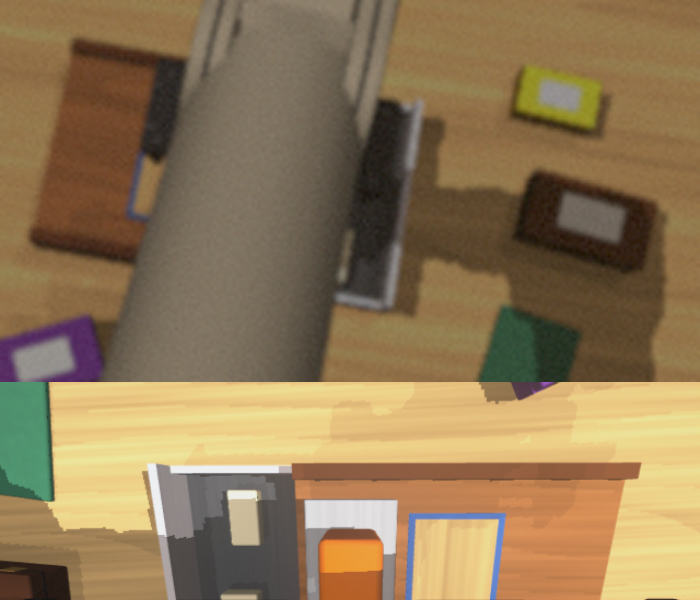

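The wrist view shows both offcuts lying in the trough, at (243,517) and (240,595) in the combined picture, and the board is clear. Next I carry the scraper back to its mat.

Emit:
{"op": "carry_out", "data": {
  "deltas": [
    {"dp": [0.08,-0.12,0.03],"spin": 0,"hand": 15},
    {"dp": [0.14,-0.26,0.03],"spin": 0,"hand": 15},
    {"dp": [0.22,-0.4,0.03],"spin": 0.01,"hand": 15},
    {"dp": [0.3,-0.55,0.03],"spin": 0.02,"hand": 15},
    {"dp": [0.38,-0.7,0.03],"spin": 0.03,"hand": 15},
    {"dp": [0.45,-0.84,0.03],"spin": 0.04,"hand": 15},
    {"dp": [0.52,-0.94,0.03],"spin": 0.052,"hand": 15},
    {"dp": [0.55,-1.0,0.03],"spin": 0.052,"hand": 15},
    {"dp": [0.55,-1.0,0.03],"spin": 0.052,"hand": 15},
    {"dp": [0.55,-1.0,0.03],"spin": 0.052,"hand": 15}
  ]
}}

```text
time: 11.15
ee_pos: [0.3619, -0.2944, 0.1383]
eef_rot: [0.109, 0.994, 0.0, -0.001]
ft_force: [0.5, 0.2, -2.9]
width: 0.0239
grip_force: 45.0
```

Run:
```python
from h import *
v=cam('wrist'); np.savez('w6.npz',**{k:v[k] for k in('im','C','R','K')}); cv2.imwrite('pics/w6.png',v['im'][:,:,::-1])
s=v['s'];print(s['ee_pos'],s['width'],go([.3545,-.3205,.0375],-12.3+90,s))
g=blobs(mask(v['im'],(50,60,30),(95,255,200)),300)
for A,p,c in g[:3]: print(A,np.round(p),quad(c).tolist(),rect(v,c,.006))
```

```text
[ 0.36189378 -0.29435529  0.13829099] 0.023934113134452668 (array([ 0.0056, -0.1086,  0.4031]), np.float64(-0.0011))
5149.0 [273. 154.] [[334.0, 100.0], [266.0, 251.0], [251.0, 222.0], [245.0, 100.0]] (array([ 0.3460506 , -0.31842316]), (140.4767303466797, 78.11337280273438), -12.476669311523438)
```

View pics/w6.png

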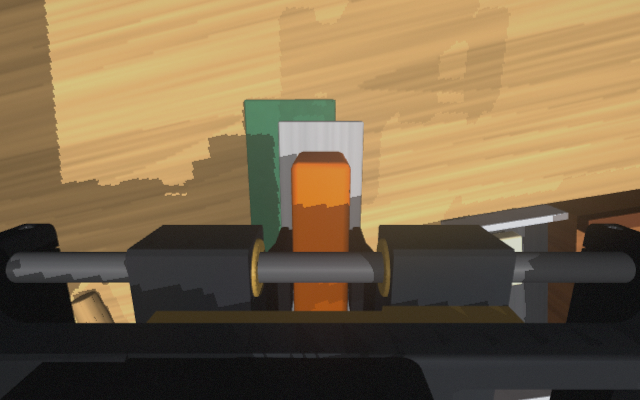

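Wrist view 6: the scraper is held square above the mat, whose near corners are at (245,100) and (335,100). I cross-check the mat centre from those corners.

Run:
```python
from h import *
v=load('w6.npz'); P=planes(v,[(244.5,99),(335.5,99)],.006)[:,:2]; d=P[1]-P[0]; n=np.array([d[1],-d[0]])/np.linalg.norm(d)
print(P,np.linalg.norm(d),np.degrees(np.arctan2(*d[::-1])),P.mean(0)+n*.08)
```

```text
[[ 0.26834822 -0.34064564]
 [ 0.28534693 -0.26382224]] 0.07868157922612454 77.5231957323056 [ 0.35495826 -0.31951749]
```

Emit:
{"op": "carry_out", "data": {
  "deltas": [
    {"dp": [0.005,-0.05,0.0],"spin": 0,"hand": 15},
    {"dp": [0.005,-0.107,0.0],"spin": 0,"hand": 15},
    {"dp": [0.005,-0.107,0.1],"spin": 0,"hand": 15},
    {"dp": [0.005,-0.107,0.2],"spin": 0,"hand": 15},
    {"dp": [0.005,-0.107,0.3],"spin": 0,"hand": 15},
    {"dp": [0.005,-0.107,0.36],"spin": 0,"hand": 15},
    {"dp": [0.005,-0.107,0.39],"spin": 0,"hand": 15},
    {"dp": [0.005,-0.107,0.4],"spin": 0,"hand": 15},
    {"dp": [0.005,-0.107,0.406],"spin": 0,"hand": 15},
    {"dp": [0.005,-0.107,0.406],"spin": 0,"hand": 15}
  ]
}}

```text
time: 12.2
ee_pos: [0.3558, -0.3208, 0.0382]
eef_rot: [0.108, 0.994, -0.0, 0.0]
ft_force: [-0.1, -0.1, -2.5]
width: 0.024
grip_force: 45.0
```

Emit:
{"op": "carry_out", "data": {
  "deltas": [
    {"dp": [0,0,0],"spin": 0,"hand": 30},
    {"dp": [0,0,0],"spin": 0,"hand": 50},
    {"dp": [0,0,0],"spin": 0,"hand": 60},
    {"dp": [0,0,0],"spin": 0,"hand": 60},
    {"dp": [0,0,-0.15],"spin": 0,"hand": 60},
    {"dp": [0,0,-0.3],"spin": 0,"hand": 60},
    {"dp": [0,0,-0.5],"spin": 0,"hand": 80},
    {"dp": [-0.3,0,-0.7],"spin": 0,"hand": 87},
    {"dp": [-0.4,0,-0.9],"spin": 0,"hand": 87},
    {"dp": [-0.4,0,-0.99],"spin": 0,"hand": 87},
    {"dp": [-0.4,0,-0.99],"spin": 0,"hand": 87},
    {"dp": [-0.4,0,-0.99],"spin": 0,"hand": 87}
  ]
}}

```text
time: 13.4
ee_pos: [0.4542, -0.343, 0.2867]
eef_rot: [0.108, 0.994, -0.001, 0.001]
ft_force: [-0.8, 0.3, 0.0]
width: 0.0867
grip_force: 0.0
```

Run:
```python
from h import *
w=cam('wrist'); np.savez('w7.npz',**{k:w[k] for k in('im','C','R','K')}); cv2.imwrite('pics/w7.png',w['im'][:,:,::-1]); s=w['s'];print(s['ee_pos'],s['time'])
lo,hi=(6,170,90),(18,255,255)
ow=blobs(mask(w['im'],lo,hi),200)[0]; print('scraper',rect(w,ow[2],.072))
full=mask(w['im'],(50,60,30),(95,255,200))|white(w['im'],40,90)|mask(w['im'],lo,hi); full[225:]=0
full=cv2.morphologyEx(full,cv2.MORPH_CLOSE,np.ones((5,5)))
for g in blobs(full,1500)[:3]: print('mat',np.round(g[1]),rect(w,g[2],.006))
```

```text
[ 0.45420787 -0.34302432  0.28674448] 13.4
scraper (array([ 0.35650998, -0.32081894]), (96.30610656738281, 22.26466178894043), -12.827957153320312)
mat [323.  80.] (array([ 0.35431409, -0.32037045]), (156.19284057617188, 78.05542755126953), -12.333900451660156)
mat [463. 162.] (array([ 0.49951981, -0.13641763]), (159.73863220214844, 113.84979248046875), -3.1364974975585938)
```

View pics/w7.png

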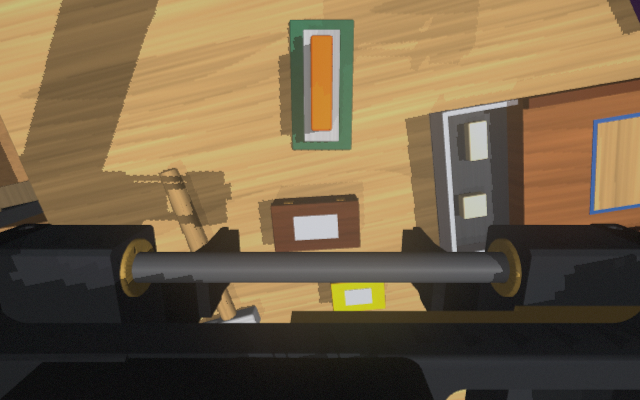

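View 7: the scraper stands centred on the mat, (321,84) against the mat's (322,84), within 2 mm and 0.5°. Both offcuts are in the trough, at (477,140) and (474,206). Next I hover over brown with the fingers across its short side.

Emit:
{"op": "carry_out", "data": {
  "deltas": [
    {"dp": [-0.1,0,0],"spin": 0.04,"hand": 87},
    {"dp": [-0.2,0,0],"spin": 0.08,"hand": 87},
    {"dp": [-0.305,-0.027,0.1],"spin": 0.48,"hand": 87},
    {"dp": [-0.305,-0.027,0.14],"spin": 0.48,"hand": 87},
    {"dp": [-0.305,-0.027,0.14],"spin": 0.48,"hand": 87},
    {"dp": [-0.305,-0.027,0.14],"spin": 0.48,"hand": 87},
    {"dp": [-0.305,-0.027,0.14],"spin": 0.48,"hand": 87},
    {"dp": [-0.305,-0.027,0.14],"spin": 0.48,"hand": 87},
    {"dp": [-0.305,-0.027,0.14],"spin": 0.48,"hand": 87},
    {"dp": [-0.305,-0.027,0.14],"spin": 0.48,"hand": 87},
    {"dp": [-0.305,-0.027,0.14],"spin": 0.48,"hand": 87},
    {"dp": [-0.305,-0.027,0.14],"spin": 0.48,"hand": 87},
    {"dp": [-0.305,-0.027,0.14],"spin": 0.48,"hand": 87}
  ]
}}

```text
time: 14.75
ee_pos: [0.5251, -0.3654, 0.2494]
eef_rot: [0.759, 0.651, -0.0, -0.001]
ft_force: [-0.1, 0.8, -0.0]
width: 0.087
grip_force: 0.0
```

Run:
```python
from h import *
w=cam('wrist'); np.savez('w8.npz',**{k:w[k] for k in('im','C','R','K')}); cv2.imwrite('pics/w8.png',w['im'][:,:,::-1]); s=w['s'];print(s['ee_pos'],s['time'],s['eef_rot'],s['joint_positions'])
for A,p,c in blobs(white(w['im'],45,120)[:225],150)[:6]: print('lab',np.round(p,1),A,rect(w,c,.04))
m=mask(w['im'],(0,40,10),(14,255,110)); 
for A,p,c in blobs(m[:225],500)[:3]: print('br',np.round(p),A,quad(c).tolist(),rect(w,c,.04))
```

```text
[ 0.52508164 -0.36542018  0.24942286] 14.75 [ 7.59357351e-01  6.50673472e-01 -3.53593658e-05 -6.66490507e-04] [-0.23531024  0.58646108  1.1754511   1.42143564 -0.53813326  1.48519157
  0.76893591]
lab [322.  175.4] 1369.5 (array([ 0.52708643, -0.36534146]), (57.74372100830078, 32.98058319091797), 81.88545989990234)
lab [185.  149.9] 1195.0 (array([ 0.36248685, -0.31952112]), (125.163818359375, 42.535675048828125), -12.811561584472656)
lab [265.    9.3] 1092.5 (array([ 0.51591901, -0.1805061 ]), (204.05789184570312, 19.994924545288086), -3.1173629760742188)
lab [418.9 129.1] 648.0 (array([ 0.64247424, -0.33001477]), (36.68319320678711, 23.141250610351562), 84.12482452392578)
br [322. 174.] 5346.5 [[350.0, 126.0], [348.0, 223.0], [296.0, 222.0], [293.0, 127.0]] (array([ 0.52718329, -0.36521674]), (114.62218475341797, 64.587890625), 81.2159194946289)
br [615. 161.] 2258.0 [[630.0, 102.0], [639.0, 191.0], [591.0, 215.0], [598.0, 132.0]] (array([ 0.85939252, -0.39826263]), (122.19611358642578, 55.51539993286133), -85.1917314529419)
br [569. 181.] 1072.5 [[579.0, 99.0], [574.0, 224.0], [547.0, 224.0], [562.0, 111.0]] (array([ 0.808901  , -0.39582242]), (144.3300018310547, 32.332637786865234), 83.84426879882812)
```

View pics/w8.png

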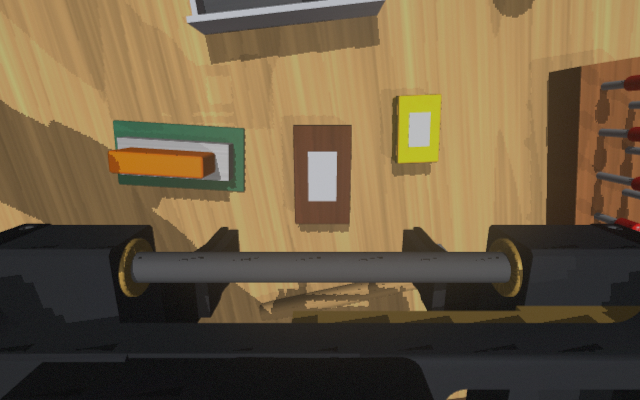

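View 8: brown is directly below at (322,174) with its label (322,175), and yellow is at (419,129). The size check gives 115×65 mm at z=40 mm. I check the height with view 7 and get the descent numbers.

Run:
```python
from h import *
a,b=load('w7.npz'),load('w8.npz')
la=[o for o in blobs(white(a['im'],45,120),150) if abs(o[1][0]-316)<15 and abs(o[1][1]-228)<15][0][1]
ya=[o for o in blobs(white(a['im'],45,120),100) if abs(o[1][0]-358)<15 and abs(o[1][1]-297)<15][0][1]
print(tri(a,la,b,(322,175.4)),tri(a,ya,b,(418.9,129.1)))
print(go([.5271,-.3653,.010],-8.5))
```

```text
(array([ 0.52754427, -0.36576268,  0.03713689]), np.float64(0.0010421966565260109)) (array([ 0.64381101, -0.33007474,  0.03452422]), np.float64(0.0001569564829966731))
(array([0.001 , 0.0077, 0.9586]), np.float64(-0.0017))
```

Emit:
{"op": "carry_out", "data": {
  "deltas": [
    {"dp": [0.001,0.008,0.2],"spin": 0,"hand": 87},
    {"dp": [0.001,0.008,0.4],"spin": 0,"hand": 87},
    {"dp": [0.001,0.008,0.6],"spin": 0,"hand": 87},
    {"dp": [0.001,0.008,0.75],"spin": 0,"hand": 87},
    {"dp": [0.001,0.008,0.85],"spin": 0,"hand": 87},
    {"dp": [0.001,0.008,0.92],"spin": 0,"hand": 87},
    {"dp": [0.001,0.008,0.955],"spin": 0,"hand": 87},
    {"dp": [0.001,0.008,0.955],"spin": 0,"hand": 87},
    {"dp": [0.001,0.008,0.955],"spin": 0,"hand": 55},
    {"dp": [0.001,0.008,0.955],"spin": 0,"hand": 55},
    {"dp": [0.001,0.008,0.955],"spin": 0,"hand": 55},
    {"dp": [0.001,0.008,0.955],"spin": 0,"hand": 55},
    {"dp": [0.001,0.008,0.955],"spin": 0,"hand": 55},
    {"dp": [0.001,0.008,0.955],"spin": 0,"hand": 55},
    {"dp": [0.001,0.008,0.955],"spin": 0,"hand": 55}
  ],
  "force": 45
}}

```text
time: 16.3
ee_pos: [0.528, -0.3658, 0.0122]
eef_rot: [0.76, 0.65, 0.0, 0.0]
ft_force: [-1.7, 0.8, 6.8]
width: 0.0659
grip_force: 45.0
```

Emit:
{"op": "carry_out", "data": {
  "deltas": [
    {"dp": [0,0,-0.1],"spin": 0,"hand": 55},
    {"dp": [0,0,-0.25],"spin": 0,"hand": 55},
    {"dp": [0,0,-0.4],"spin": 0,"hand": 55},
    {"dp": [0.06,0,-0.5],"spin": -0.03,"hand": 55},
    {"dp": [0.16,-0.02,-0.5],"spin": -0.07,"hand": 55},
    {"dp": [0.28,-0.04,-0.5],"spin": -0.11,"hand": 55},
    {"dp": [0.4,-0.06,-0.5],"spin": -0.15,"hand": 55},
    {"dp": [0.52,-0.08,-0.5],"spin": -0.19,"hand": 55},
    {"dp": [0.64,-0.1,-0.5],"spin": -0.23,"hand": 55},
    {"dp": [0.76,-0.12,-0.5],"spin": -0.27,"hand": 55},
    {"dp": [0.88,-0.14,-0.5],"spin": -0.31,"hand": 55},
    {"dp": [0.96,-0.15,-0.5],"spin": -0.35,"hand": 55},
    {"dp": [1,-0.16,-0.5],"spin": -0.39,"hand": 55},
    {"dp": [1,-0.16,-0.5],"spin": -0.43,"hand": 55},
    {"dp": [1,-0.16,-0.5],"spin": -0.47,"hand": 55},
    {"dp": [1,-0.16,-0.5],"spin": -0.5,"hand": 55},
    {"dp": [1,-0.16,-0.5],"spin": -0.53,"hand": 55},
    {"dp": [1,-0.16,-0.5],"spin": -0.533,"hand": 55},
    {"dp": [1,-0.16,-0.5],"spin": -0.533,"hand": 55}
  ]
}}

```text
time: 18.2
ee_pos: [0.5268, -0.1124, 0.1364]
eef_rot: [0.027, 1.0, 0.0, -0.0]
ft_force: [-0.8, -0.4, -4.1]
width: 0.0659
grip_force: 45.0
```

Run:
```python
from h import *
s=read_state(); print(s['ee_pos'],s['width'],s['grip_force'],s['joint_positions']); print(go([.5278,.0270,.0535],86.95,s))
```

```text
[ 0.52675035 -0.11242569  0.13636388] 0.06587052036477427 44.999623484909534 [-0.62819107  0.27627745  0.87761387  1.83711984 -0.23370845  1.13617209
  1.84744401]
(array([0.0256, 0.557 , 0.3316]), np.float64(-0.0001))
```

Emit:
{"op": "carry_out", "data": {
  "deltas": [
    {"dp": [0.006,0.12,0],"spin": 0,"hand": 55},
    {"dp": [0.012,0.26,0],"spin": 0,"hand": 55},
    {"dp": [0.02,0.4,0],"spin": 0,"hand": 55},
    {"dp": [0.025,0.5,0],"spin": 0,"hand": 55},
    {"dp": [0.026,0.557,0],"spin": 0,"hand": 55},
    {"dp": [0.026,0.557,0],"spin": 0,"hand": 55},
    {"dp": [0.026,0.557,0.1],"spin": 0,"hand": 55},
    {"dp": [0.026,0.557,0.2],"spin": 0,"hand": 55},
    {"dp": [0.026,0.557,0.26],"spin": 0,"hand": 55},
    {"dp": [0.026,0.557,0.28],"spin": 0,"hand": 55},
    {"dp": [0.026,0.557,0.28],"spin": 0,"hand": 55},
    {"dp": [0.026,0.557,0.28],"spin": 0,"hand": 55}
  ]
}}

```text
time: 19.4
ee_pos: [0.5283, 0.0266, 0.0674]
eef_rot: [0.026, 1.0, 0.0, 0.001]
ft_force: [-0.2, 0.2, -3.8]
width: 0.0655
grip_force: 45.0
```

Run:
```python
from h import *
s=read_state(); print(s['ee_pos'],s['width'],s['grip_force']); print(go([.5278,.0270,.0530],86.95,s))
```

```text
[0.5282774  0.02662585 0.06742221] 0.06546692454914335 45.000043446198106
(array([0.0021, 0.0014, 0.0577]), np.float64(0.0004))
```

Emit:
{"op": "carry_out", "data": {
  "deltas": [
    {"dp": [0.002,0.001,0.03],"spin": 0,"hand": 55},
    {"dp": [0.002,0.001,0.05],"spin": 0,"hand": 55},
    {"dp": [0.002,0.001,0.058],"spin": 0,"hand": 55},
    {"dp": [0.002,0.001,0.058],"spin": 0,"hand": 55},
    {"dp": [0.002,0.001,0.058],"spin": 0,"hand": 72},
    {"dp": [0.002,0.001,0.058],"spin": 0,"hand": 76},
    {"dp": [0.002,0.001,0.058],"spin": 0,"hand": 80},
    {"dp": [0.002,0.001,0.058],"spin": 0,"hand": 80},
    {"dp": [0.002,0.001,-0.05],"spin": 0,"hand": 80},
    {"dp": [0.002,0.001,-0.2],"spin": 0,"hand": 87},
    {"dp": [0.002,0.001,-0.4],"spin": 0,"hand": 87},
    {"dp": [0.002,0.001,-0.6],"spin": 0,"hand": 87},
    {"dp": [-0.1,0.001,-0.8],"spin": 0,"hand": 87},
    {"dp": [-0.2,0.001,-0.9],"spin": 0,"hand": 87},
    {"dp": [-0.2,0.001,-0.9],"spin": 0,"hand": 87},
    {"dp": [-0.2,0.001,-0.9],"spin": 0,"hand": 87}
  ]
}}

```text
time: 21.0
ee_pos: [0.5779, 0.0244, 0.2914]
eef_rot: [0.026, 1.0, -0.0, 0.0]
ft_force: [0.5, -0.1, -0.1]
width: 0.0868
grip_force: 0.0
```

Run:
```python
from h import *
w=cam('wrist'); np.savez('w9.npz',**{k:w[k] for k in('im','C','R','K')}); cv2.imwrite('pics/w9.png',w['im'][:,:,::-1]); s=w['s'];print(s['ee_pos'],s['time'])
m=white(w['im'],45,120); m[225:]=0
for A,p,c in blobs(m,150)[:6]: print('lab',np.round(p,1),A,rect(w,c,.08))
m=mask(w['im'],(0,40,10),(14,255,110));m[225:]=0
for A,p,c in blobs(m,500)[:4]: print('br',np.round(p),A,quad(c).tolist(),rect(w,c,.08))
m=mask(w['im'],(108,90,40),(125,255,255));m[225:]=0
for A,p,c in blobs(m,100)[:4]: print('blue',np.round(p),A,rect(w,c,.04))
```

```text
[0.57785003 0.02436054 0.29136561] 21.0
lab [539.7 190.2] 1527.5 (array([0.60922034, 0.28037274]), (52.84347152709961, 52.39984130859375), 73.46722412109375)
lab [320.5 131. ] 1505.0 (array([0.52797992, 0.02695253]), (57.21883010864258, 33.16405487060547), -2.9432144165039062)
lab [153.2 141.9] 1070.0 (array([ 0.51811877, -0.13110144]), (184.03494262695312, 91.23369598388672), -2.51104736328125)
lab [591.6  89.1] 822.5 (array([0.49816672, 0.32363062]), (39.991764068603516, 24.656696319580078), 82.61447143554688)
lab [24.1 34.6] 794.5 (array([ 0.40395737, -0.28350446]), (55.415802001953125, 38.08284378051758), -12.896522521972656)
lab [189.3  83.7] 694.5 (array([ 0.47003415, -0.1126149 ]), (42.153995513916016, 20.058841705322266), -3.4874649047851562)
br [309. 109.] 1277.0 [[348.0, 77.0], [293.0, 178.0], [277.0, 174.0], [273.0, 83.0]] (array([0.52513263, 0.01654997]), (110.6811294555664, 82.55217742919922), -2.9643173217773438)
br [12. 21.] 903.5 [[0.0, 0.0], [16.0, 0.0], [23.0, 42.0], [0.0, 37.0]] (array([ 0.398298  , -0.28676334]), (39.895076751708984, 25.659210205078125), -15.647445678710938)
```

View pics/w9.png

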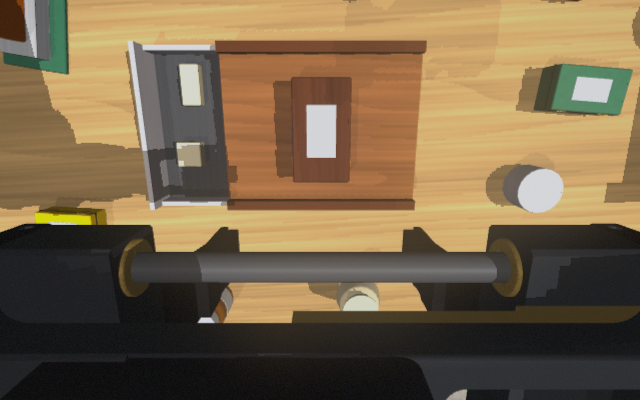

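View 9: brown sits on the mark at (321,130), centred within 0.3 mm and 0.1° by its label. Green is at (590,88), the tin at (538,188), and the offcuts are still in the trough. Next is red, measured from view 1 and the top view.

Run:
```python
from h import *
a,b,t=load('w1.npz'),load('w9.npz'),cam('top')
for n,v,z in(('w1',a,0),('w9',b,0)):
    for k,h in(('red',.038),('green',.036)):
        for A,p,c in blobs(mask(v['im'],*COL[k]),800)[:1]:
            x,y,ww,hh=cv2.boundingRect(c); m=np.zeros(v['im'].shape[:2],np.uint8); cv2.fillPoly(m,[c],255); m&=white(v['im'],45,130)
            l=blobs(m,100)
            if l: print(n,k,np.round(l[0][1],1),rect(v,l[0][2],h))
for k in('red','green'):
    A,p,c=[o for o in blobs(mask(t['im'],*COL[k]),150) if o[1][0]<240][0]; m=np.zeros(t['im'].shape[:2],np.uint8); cv2.fillPoly(m,[c],255); m&=white(t['im'],70,110)
    l=blobs(m,20); print('top',k,p,[(np.round(o[1],1),rect(t,o[2],.037)) for o in l[:1]])
s=read_state(); print(s['joint_positions'])
```

```text
w1 red [491.1  58.9] (array([0.35161279, 0.3087594 ]), (50.534088134765625, 29.5264892578125), 79.47352600097656)
w1 green [522.1 178.8] (array([0.49666742, 0.35846313]), (44.75645065307617, 27.903242111206055), 82.91378784179688)
w9 green [591.6  89.1] (array([0.49664859, 0.35847369]), (44.70811462402344, 27.564525604248047), 82.61441040039062)
top red (212.57647724059936, 236.08538309301665) [(array([211.8, 235.7]), (array([0.3509971 , 0.30799332]), (50.930702209472656, 30.198562622070312), 79.63859558105469))]
top green (205.94110576923077, 186.89182692307693) [(array([205.4, 186.2]), (array([0.49598547, 0.35724222]), (45.1701774597168, 29.01605224609375), 83.535888671875))]
[-0.83435596  0.25203497  0.86998419  1.52040812 -0.19278918  1.4605358
  1.56077286]
```

Emit:
{"op": "carry_out", "data": {
  "deltas": [
    {"dp": [0.16,0.18,0.1],"spin": 0.05,"hand": 87},
    {"dp": [0.3,0.36,0.1],"spin": 0.1,"hand": 87},
    {"dp": [0.45,0.54,0.1],"spin": 0.15,"hand": 87},
    {"dp": [0.6,0.7,0.1],"spin": 0.2,"hand": 87},
    {"dp": [0.75,0.85,0.1],"spin": 0.25,"hand": 87},
    {"dp": [0.85,0.95,0.1],"spin": 0.3,"hand": 87},
    {"dp": [0.9,1,0.1],"spin": 0.35,"hand": 87},
    {"dp": [0.9,1,0.1],"spin": 0.4,"hand": 87},
    {"dp": [0.9,1,0.1],"spin": 0.45,"hand": 87},
    {"dp": [0.9,1,0.1],"spin": 0.5,"hand": 87},
    {"dp": [0.9,1,0.1],"spin": 0.542,"hand": 87},
    {"dp": [0.9,1,0.1],"spin": 0.542,"hand": 87},
    {"dp": [0.9,1,0.1],"spin": 0.542,"hand": 87},
    {"dp": [0.9,1,0.1],"spin": 0.542,"hand": 87}
  ]
}}

```text
time: 22.5
ee_pos: [0.3648, 0.2853, 0.2657]
eef_rot: [0.769, 0.639, -0.001, -0.0]
ft_force: [0.0, 0.5, -0.0]
width: 0.087
grip_force: 0.0
```

```bash
cat >> h.py <<'E'
def case(v,col,z,n=0):
    """rectangle of the pale label on a coloured case lid, at lid height z"""
    m=mask(v['im'],*COL[col]); m[225:]=0
    out=[]
    for A,p,c in blobs(m,600):
        f=np.zeros(m.shape,np.uint8); cv2.fillPoly(f,[cv2.convexHull(c)],255); f&=white(v['im'],45,120)
        l=blobs(f,100)
        if l: out.append((np.round(l[0][1],1),rect(v,l[0][2],z),'lid',rect(v,c,z)))
    return out
E
python3 - <<'E'
from h import *
w=cam('wrist'); np.savez('w10.npz',**{k:w[k] for k in('im','C','R','K')}); s=w['s']; print(s['ee_pos'],s['time'],s['joint_positions'])
r=case(w,'red',.038); print(r); c=r[0][1]; print(tri(load('w1.npz'),(491.1,58.9),w,r[0][0]))
print(go([*c[0],.010],c[2]-90))
E
```

```text
[0.36481372 0.28532817 0.2656937 ] 22.5 [-1.33151794 -0.0877421   0.54233381  1.82350586  0.04564481  1.39470697
 -0.98397487]
[(array([305.4, 155.8]), (array([0.35109232, 0.30873053]), (50.09020233154297, 28.47603416442871), 79.41743469238281), 'lid', (array([0.35166113, 0.30926147]), (98.83721923828125, 58.70111846923828), 79.42391967773438))]
(array([0.35139771, 0.30920945, 0.03724442]), np.float64(0.00016283152568263162))
(array([ 0.0826, -0.0705,  1.0233]), np.float64(0.0016))
```

Emit:
{"op": "carry_out", "data": {
  "deltas": [
    {"dp": [0.083,-0.072,0.15],"spin": 0,"hand": 87},
    {"dp": [0.083,-0.072,0.35],"spin": 0,"hand": 87},
    {"dp": [0.083,-0.072,0.55],"spin": 0,"hand": 87},
    {"dp": [0.083,-0.072,0.7],"spin": 0,"hand": 87},
    {"dp": [0.083,-0.072,0.8],"spin": 0,"hand": 87},
    {"dp": [0.083,-0.072,0.8],"spin": 0,"hand": 87}
  ]
}}

```text
time: 23.15
ee_pos: [0.3497, 0.3074, 0.0635]
eef_rot: [0.767, 0.641, -0.003, 0.001]
ft_force: [-0.9, -0.2, 0.6]
width: 0.087
grip_force: 0.0
```

Emit:
{"op": "carry_out", "data": {
  "deltas": [
    {"dp": [0,0,0.08],"spin": 0,"hand": 87},
    {"dp": [0,0,0.15],"spin": 0,"hand": 87},
    {"dp": [0,0,0.2],"spin": 0,"hand": 87},
    {"dp": [0,0,0.22],"spin": 0,"hand": 87},
    {"dp": [0,0,0.22],"spin": 0,"hand": 87},
    {"dp": [0,0,0.22],"spin": 0,"hand": 50},
    {"dp": [0,0,0.22],"spin": 0,"hand": 50},
    {"dp": [0,0,0.22],"spin": 0,"hand": 50},
    {"dp": [0,0,0.22],"spin": 0,"hand": 50},
    {"dp": [0,0,0.22],"spin": 0,"hand": 50},
    {"dp": [0,0,0.22],"spin": 0,"hand": 50},
    {"dp": [0,0,0.22],"spin": 0,"hand": 50},
    {"dp": [0,0,0.22],"spin": 0,"hand": 50}
  ],
  "force": 45
}}

```text
time: 24.45
ee_pos: [0.3518, 0.3097, 0.0118]
eef_rot: [0.769, 0.64, 0.0, -0.0]
ft_force: [-1.1, -0.4, 6.1]
width: 0.0595
grip_force: 45.0
```

Emit:
{"op": "carry_out", "data": {
  "deltas": [
    {"dp": [0,0,-0.1],"spin": 0,"hand": 50},
    {"dp": [0,0,-0.25],"spin": 0,"hand": 50},
    {"dp": [0,0,-0.42],"spin": 0,"hand": 50},
    {"dp": [-0.04,0.04,-0.58],"spin": -0.03,"hand": 50},
    {"dp": [-0.12,0.1,-0.64],"spin": -0.07,"hand": 50},
    {"dp": [-0.22,0.2,-0.64],"spin": -0.11,"hand": 50},
    {"dp": [-0.32,0.3,-0.64],"spin": -0.15,"hand": 50},
    {"dp": [-0.42,0.4,-0.64],"spin": -0.19,"hand": 50},
    {"dp": [-0.53,0.5,-0.64],"spin": -0.23,"hand": 50},
    {"dp": [-0.64,0.6,-0.64],"spin": -0.27,"hand": 50},
    {"dp": [-0.74,0.68,-0.64],"spin": -0.31,"hand": 50},
    {"dp": [-0.83,0.76,-0.64],"spin": -0.35,"hand": 50},
    {"dp": [-0.9,0.83,-0.64],"spin": -0.39,"hand": 50},
    {"dp": [-0.95,0.87,-0.64],"spin": -0.43,"hand": 50},
    {"dp": [-0.95,0.87,-0.64],"spin": -0.47,"hand": 50},
    {"dp": [-0.95,0.87,-0.64],"spin": -0.51,"hand": 50},
    {"dp": [-0.95,0.87,-0.64],"spin": -0.542,"hand": 50},
    {"dp": [-0.95,0.87,-0.64],"spin": -0.542,"hand": 50},
    {"dp": [-0.95,0.87,-0.64],"spin": -0.542,"hand": 50}
  ]
}}

```text
time: 26.35
ee_pos: [0.5221, 0.0364, 0.1713]
eef_rot: [0.027, 1.0, -0.0, -0.0]
ft_force: [-0.8, 0.1, -1.5]
width: 0.0597
grip_force: 45.0
```

Run:
```python
from h import *
s=read_state(); print(s['ee_pos'],s['width'],s['grip_force'],s['joint_positions']); print(go([.527,.0270,.115],86.95,s))
```

```text
[0.52213151 0.03636892 0.17127191] 0.05965514418703815 44.999657683074474 [-0.87943811  0.1689935   0.8037852   1.83223347 -0.13054119  1.19487317
  1.48185851]
(array([-0.0216, -0.0363,  0.2251]), np.float64(-0.0003))
```

Emit:
{"op": "carry_out", "data": {
  "deltas": [
    {"dp": [-0.022,-0.036,0],"spin": 0,"hand": 50},
    {"dp": [-0.022,-0.036,0],"spin": 0,"hand": 50},
    {"dp": [-0.022,-0.036,0.1],"spin": 0,"hand": 50},
    {"dp": [-0.022,-0.036,0.19],"spin": 0,"hand": 50},
    {"dp": [-0.022,-0.036,0.22],"spin": 0,"hand": 50},
    {"dp": [-0.022,-0.036,0.22],"spin": 0,"hand": 50},
    {"dp": [-0.022,-0.036,0.22],"spin": 0,"hand": 50}
  ]
}}

```text
time: 27.05
ee_pos: [0.5279, 0.027, 0.1174]
eef_rot: [0.026, 1.0, 0.0, 0.0]
ft_force: [0.3, -0.6, -1.4]
width: 0.0596
grip_force: 45.0
```

Run:
```python
from h import *
w=cam('wrist');s=w['s']; print(s['ee_pos'],s['width'],s['grip_force']); print(go([.527,.0270,.0926],86.95,s)); print(case(w,'red',s['ee_pos'][2]-.0118+.038))
```

```text
[0.52790898 0.02699341 0.11736238] 0.05959096963518794 44.999919617548585
(array([ 0.0037, -0.0002,  0.099 ]), np.float64(0.0005))
[(array([320.5, 221. ]), (array([0.50552673, 0.02836587]), (29.358667373657227, 2.755312442779541), 87.0627670288086), 'lid', (array([0.49204279, 0.02891826]), (58.7373046875, 29.753326416015625), 87.0541000366211))]
```

Emit:
{"op": "carry_out", "data": {
  "deltas": [
    {"dp": [0,0,0.05],"spin": 0,"hand": 50},
    {"dp": [0,0,0.08],"spin": 0,"hand": 50},
    {"dp": [0,0,0.094],"spin": 0,"hand": 50},
    {"dp": [0,0,0.099],"spin": 0,"hand": 50},
    {"dp": [0,0,0.099],"spin": 0,"hand": 50},
    {"dp": [0,0,0.099],"spin": 0,"hand": 66},
    {"dp": [0,0,0.099],"spin": 0,"hand": 72},
    {"dp": [0,0,0.099],"spin": 0,"hand": 76},
    {"dp": [0,0,0.099],"spin": 0,"hand": 76},
    {"dp": [0,0,0],"spin": 0,"hand": 76},
    {"dp": [0,0,-0.15],"spin": 0,"hand": 80},
    {"dp": [0,0,-0.35],"spin": 0,"hand": 87},
    {"dp": [-0.1,0,-0.55],"spin": 0,"hand": 87},
    {"dp": [-0.2,0,-0.7],"spin": 0,"hand": 87},
    {"dp": [-0.2,0,-0.7],"spin": 0,"hand": 87},
    {"dp": [-0.2,0,-0.7],"spin": 0,"hand": 87}
  ]
}}

```text
time: 28.7
ee_pos: [0.5779, 0.0243, 0.2918]
eef_rot: [0.026, 1.0, -0.0, 0.0]
ft_force: [-0.5, 0.4, -1.3]
width: 0.0869
grip_force: 0.0
```

Run:
```python
from h import *
w=cam('wrist'); np.savez('w11.npz',**{k:w[k] for k in('im','C','R','K')}); cv2.imwrite('pics/w11.png',w['im'][:,:,::-1]); s=w['s'];print(s['ee_pos'],s['time'],s['joint_positions'])
print(case(w,'red',.118)); print(case(w,'green',.036))
```

```text
[0.57787587 0.02430972 0.29176931] 28.7 [-0.8132789   0.2466829   0.84223757  1.51668974 -0.1837878   1.45970519
  1.55317439]
[(array([320.8, 132.8]), (array([0.5283725 , 0.02704608]), (49.926673889160156, 29.11931037902832), -2.302734375), 'lid', (array([0.5283125 , 0.02703251]), (100.11451721191406, 59.33438491821289), -2.9307937622070312))]
[(array([591.3,  89. ]), (array([0.49665149, 0.35842804]), (44.609371185302734, 27.56894874572754), 82.62626647949219), 'lid', (array([0.49692618, 0.35766852]), (85.683349609375, 52.66145706176758), 82.83011627197266)), (array([26.4, 42.1]), (array([ 0.40026733, -0.3180463 ]), (45.090736389160156, 34.15488052368164), -13.897171020507812), 'lid', (array([ 0.39906891, -0.30198694]), (79.96360778808594, 74.90404510498047), -12.342361450195312))]
```

Red sits at (0.5283,0.0270) with yaw -2.9°, and its lid size fits z=118 mm. Next is green.

Emit:
{"op": "carry_out", "data": {
  "deltas": [
    {"dp": [0.05,0.18,0.1],"spin": 0.05,"hand": 87},
    {"dp": [0.1,0.36,0.1],"spin": 0.1,"hand": 87},
    {"dp": [0.15,0.54,0.1],"spin": 0.15,"hand": 87},
    {"dp": [0.2,0.72,0.1],"spin": 0.2,"hand": 87},
    {"dp": [0.25,0.88,0.1],"spin": 0.25,"hand": 87},
    {"dp": [0.3,0.98,0.1],"spin": 0.3,"hand": 87},
    {"dp": [0.3,1,0.1],"spin": 0.35,"hand": 87},
    {"dp": [0.3,1,0.1],"spin": 0.4,"hand": 87},
    {"dp": [0.3,1,0.1],"spin": 0.45,"hand": 87},
    {"dp": [0.3,1,0.1],"spin": 0.5,"hand": 87},
    {"dp": [0.3,1,0.1],"spin": 0.523,"hand": 87},
    {"dp": [0.3,1,0.1],"spin": 0.523,"hand": 87},
    {"dp": [0.3,1,0.1],"spin": 0.523,"hand": 87}
  ]
}}

```text
time: 30.05
ee_pos: [0.5144, 0.2779, 0.2656]
eef_rot: [0.748, 0.663, -0.001, -0.0]
ft_force: [0.2, -0.6, -0.1]
width: 0.0872
grip_force: 0.0
```

Run:
```python
from h import *
w=cam('wrist'); np.savez('w12.npz',**{k:w[k] for k in('im','C','R','K')}); s=w['s']; print(s['ee_pos'],s['time'],s['joint_positions'])
r=case(w,'green',.036); print(r); c=r[0][1]; print(tri(load('w11.npz'),(591.3,89.0),w,r[0][0]))
print(go([*c[0],.010],c[2]-90))
```

```text
[0.51442661 0.27786153 0.26562762] 30.05 [-1.34823152  0.31457524  0.97578885  1.54577821 -0.26203658  1.42219949
 -0.47668646]
[(array([296.6, 105.8]), (array([0.49655017, 0.35865118]), (44.646034240722656, 26.945682525634766), 82.55796813964844), 'lid', (array([0.49688266, 0.35923843]), (85.54525756835938, 52.14570999145508), 82.74677276611328))]
(array([0.49666107, 0.35916059, 0.03503965]), np.float64(0.0003682585993254759))
(array([ 0.3125, -0.1091,  1.0234]), np.float64(0.0032))
```

Green is at (0.4967,0.3589), and its lid triangulates at 35 mm.

Emit:
{"op": "carry_out", "data": {
  "deltas": [
    {"dp": [0.15,-0.05,0.1],"spin": 0.002,"hand": 87},
    {"dp": [0.313,-0.109,0.2],"spin": 0.002,"hand": 87},
    {"dp": [0.313,-0.109,0.35],"spin": 0.002,"hand": 87},
    {"dp": [0.313,-0.109,0.55],"spin": 0.002,"hand": 87},
    {"dp": [0.313,-0.109,0.7],"spin": 0.002,"hand": 87},
    {"dp": [0.313,-0.109,0.8],"spin": 0.002,"hand": 87},
    {"dp": [0.313,-0.109,0.8],"spin": 0.002,"hand": 87}
  ]
}}

```text
time: 30.8
ee_pos: [0.4955, 0.3577, 0.0629]
eef_rot: [0.751, 0.661, -0.003, 0.0]
ft_force: [-0.9, -0.5, 0.9]
width: 0.0869
grip_force: 0.0
```

Emit:
{"op": "carry_out", "data": {
  "deltas": [
    {"dp": [0,0,0.08],"spin": 0,"hand": 87},
    {"dp": [0,0,0.15],"spin": 0,"hand": 87},
    {"dp": [0,0,0.2],"spin": 0,"hand": 87},
    {"dp": [0,0,0.22],"spin": 0,"hand": 87},
    {"dp": [0,0,0.22],"spin": 0,"hand": 87},
    {"dp": [0,0,0.22],"spin": 0,"hand": 44},
    {"dp": [0,0,0.22],"spin": 0,"hand": 44},
    {"dp": [0,0,0.22],"spin": 0,"hand": 44},
    {"dp": [0,0,0.22],"spin": 0,"hand": 44},
    {"dp": [0,0,0.22],"spin": 0,"hand": 44},
    {"dp": [0,0,0.22],"spin": 0,"hand": 44},
    {"dp": [0,0,0.22],"spin": 0,"hand": 44},
    {"dp": [0,0,0.22],"spin": 0,"hand": 44},
    {"dp": [0,0,0.22],"spin": 0,"hand": 44}
  ],
  "force": 45
}}

```text
time: 32.2
ee_pos: [0.4977, 0.3592, 0.0117]
eef_rot: [0.751, 0.66, 0.0, -0.0]
ft_force: [-1.8, -0.4, 4.6]
width: 0.0538
grip_force: 45.0
```

Emit:
{"op": "carry_out", "data": {
  "deltas": [
    {"dp": [0,0,-0.1],"spin": 0,"hand": 44},
    {"dp": [0,0,-0.25],"spin": 0,"hand": 44},
    {"dp": [0,0,-0.42],"spin": 0,"hand": 44},
    {"dp": [0,0,-0.58],"spin": 0,"hand": 44},
    {"dp": [-0.05,0,-0.7],"spin": -0.03,"hand": 44},
    {"dp": [-0.12,0.02,-0.74],"spin": -0.07,"hand": 44},
    {"dp": [-0.24,0.05,-0.74],"spin": -0.11,"hand": 44},
    {"dp": [-0.36,0.08,-0.74],"spin": -0.15,"hand": 44},
    {"dp": [-0.48,0.1,-0.74],"spin": -0.19,"hand": 44},
    {"dp": [-0.6,0.12,-0.74],"spin": -0.23,"hand": 44},
    {"dp": [-0.72,0.15,-0.74],"spin": -0.27,"hand": 44},
    {"dp": [-0.83,0.18,-0.74],"spin": -0.31,"hand": 44},
    {"dp": [-0.92,0.2,-0.74],"spin": -0.35,"hand": 44},
    {"dp": [-1,0.21,-0.74],"spin": -0.39,"hand": 44},
    {"dp": [-1,0.21,-0.74],"spin": -0.43,"hand": 44},
    {"dp": [-1,0.21,-0.74],"spin": -0.47,"hand": 44},
    {"dp": [-1,0.21,-0.74],"spin": -0.51,"hand": 44},
    {"dp": [-1,0.21,-0.74],"spin": -0.524,"hand": 44},
    {"dp": [-1,0.21,-0.74],"spin": -0.524,"hand": 44},
    {"dp": [-1,0.21,-0.74],"spin": -0.524,"hand": 44}
  ]
}}

```text
time: 34.2
ee_pos: [0.5174, 0.1042, 0.1963]
eef_rot: [0.028, 1.0, -0.0, -0.0]
ft_force: [-0.1, 1.0, -1.9]
width: 0.0535
grip_force: 45.0
```

Run:
```python
from h import *
s=read_state(); print(s['ee_pos'],s['width'],s['grip_force'],s['joint_positions']); print(go([.5278,.0270,.150],86.95,s))
```

```text
[0.5174067  0.10422618 0.19630852] 0.0534692619973301 44.99959012493491 [-1.01260592  0.15422246  0.80685416  1.78951568 -0.11719753  1.24725534
  1.34025335]
(array([-0.0589, -0.3061,  0.1853]), np.float64(-0.001))
```

Emit:
{"op": "carry_out", "data": {
  "deltas": [
    {"dp": [-0.02,-0.1,0],"spin": -0.001,"hand": 44},
    {"dp": [-0.04,-0.2,0],"spin": -0.001,"hand": 44},
    {"dp": [-0.055,-0.27,0],"spin": -0.001,"hand": 44},
    {"dp": [-0.059,-0.306,0],"spin": -0.001,"hand": 44},
    {"dp": [-0.059,-0.306,0],"spin": -0.001,"hand": 44},
    {"dp": [-0.059,-0.306,0.1],"spin": -0.001,"hand": 44},
    {"dp": [-0.059,-0.306,0.17],"spin": -0.001,"hand": 44},
    {"dp": [-0.059,-0.306,0.185],"spin": -0.001,"hand": 44},
    {"dp": [-0.059,-0.306,0.185],"spin": -0.001,"hand": 44},
    {"dp": [-0.059,-0.306,0.185],"spin": -0.001,"hand": 44}
  ]
}}

```text
time: 35.2
ee_pos: [0.5285, 0.0278, 0.1511]
eef_rot: [0.025, 1.0, 0.0, 0.0]
ft_force: [0.1, -0.8, -2.1]
width: 0.0535
grip_force: 45.0
```

Run:
```python
from h import *
s=read_state(); print(s['ee_pos'],s['width'],s['grip_force']); print(go([.5278,.0270,.1302],86.95,s))
```

```text
[0.52854916 0.02775051 0.15109729] 0.05351745190857724 44.999614069238305
(array([ 0.0029, -0.0032,  0.0836]), np.float64(0.0008))
```

Emit:
{"op": "carry_out", "data": {
  "deltas": [
    {"dp": [0.003,-0.003,0.04],"spin": 0.001,"hand": 44},
    {"dp": [0.003,-0.003,0.065],"spin": 0.001,"hand": 44},
    {"dp": [0.003,-0.003,0.08],"spin": 0.001,"hand": 44},
    {"dp": [0.003,-0.003,0.084],"spin": 0.001,"hand": 44},
    {"dp": [0.003,-0.003,0.084],"spin": 0.001,"hand": 44},
    {"dp": [0.003,-0.003,0.084],"spin": 0.001,"hand": 60},
    {"dp": [0.003,-0.003,0.084],"spin": 0.001,"hand": 66},
    {"dp": [0.003,-0.003,0.084],"spin": 0.001,"hand": 70},
    {"dp": [0.003,-0.003,0.084],"spin": 0.001,"hand": 70},
    {"dp": [0.003,-0.003,0],"spin": 0.001,"hand": 70},
    {"dp": [0.003,-0.003,-0.15],"spin": 0.001,"hand": 80},
    {"dp": [0.003,-0.003,-0.3],"spin": 0.001,"hand": 87},
    {"dp": [-0.1,-0.003,-0.45],"spin": 0.001,"hand": 87},
    {"dp": [-0.2,-0.003,-0.6],"spin": 0.001,"hand": 87},
    {"dp": [-0.2,-0.003,-0.6],"spin": 0.001,"hand": 87},
    {"dp": [-0.2,-0.003,-0.6],"spin": 0.001,"hand": 87}
  ]
}}

```text
time: 36.8
ee_pos: [0.5784, 0.0236, 0.3003]
eef_rot: [0.027, 1.0, -0.0, 0.0]
ft_force: [0.2, -0.3, -0.9]
width: 0.0868
grip_force: 0.0
```

Run:
```python
from h import *
w=cam('wrist'); np.savez('w13.npz',**{k:w[k] for k in('im','C','R','K')}); cv2.imwrite('pics/w13.png',w['im'][:,:,::-1]); s=w['s'];print(s['ee_pos'],s['time'],s['joint_positions'])
print(case(w,'green',.154)); print(case(w,'red',.118))
t=cam('top'); o=[o for o in blobs(mask(t['im'],*COL['yellow']),150)]
for A,p,c in o[:3]: print('yel',np.round(p,1),rect(t,c,.034))
o=blobs(mask(t['im'],*COL['orange']),100); print('scraper',rect(t,o[0][2],.072))
```

```text
[0.57844608 0.0236318  0.30034045] 36.8 [-0.84294707  0.25461925  0.88703162  1.50099523 -0.19657146  1.47879654
  1.56206467]
[(array([320.5, 133.5]), (array([0.5280191 , 0.02624567]), (44.64865493774414, 27.37093162536621), -2.4853286743164062), 'lid', (array([0.52764075, 0.02631929]), (85.6090087890625, 52.132720947265625), -3.1354904174804688)), (array([32.4, 43.4]), (array([ 0.43789233, -0.21692577]), (41.84531784057617, 21.427478790283203), -51.834774017333984), 'lid', (array([ 0.42904562, -0.2110195 ]), (59.971771240234375, 54.194000244140625), -12.352760314941406))]
[]
yel [450.5 173.3] (array([ 0.6371806 , -0.37815707]), (80.28870391845703, 49.22716522216797), 84.55570983886719)Traceback (most recent call last):
  File "<stdin>", line 6, in <module>
IndexError: list index out of range
```

Green sits at (0.5278,0.0263) with yaw -3.0°. Yellow has been knocked about 5 cm aside, to about (0.637,-0.378). I go and measure it afresh.

Emit:
{"op": "carry_out", "data": {
  "deltas": [
    {"dp": [-0.04,-0.18,0],"spin": 0,"hand": 87},
    {"dp": [-0.08,-0.36,0],"spin": 0,"hand": 87},
    {"dp": [-0.12,-0.54,0],"spin": 0,"hand": 87},
    {"dp": [-0.16,-0.72,0],"spin": 0,"hand": 87},
    {"dp": [-0.18,-0.85,0],"spin": 0,"hand": 87},
    {"dp": [-0.18,-0.85,0],"spin": 0,"hand": 87}
  ]
}}

```text
time: 37.5
ee_pos: [0.609, -0.1966, 0.2992]
eef_rot: [0.031, 1.0, -0.001, -0.001]
ft_force: [-0.4, -0.9, 0.2]
width: 0.0869
grip_force: 0.0
```

Emit:
{"op": "carry_out", "data": {
  "deltas": [
    {"dp": [-0.03,-0.15,0],"spin": 0.05,"hand": 87},
    {"dp": [-0.06,-0.3,0.1],"spin": 0.1,"hand": 87},
    {"dp": [-0.1,-0.45,0.2],"spin": 0.15,"hand": 87},
    {"dp": [-0.14,-0.6,0.2],"spin": 0.2,"hand": 87},
    {"dp": [-0.15,-0.7,0.2],"spin": 0.25,"hand": 87},
    {"dp": [-0.15,-0.7,0.2],"spin": 0.3,"hand": 87},
    {"dp": [-0.15,-0.7,0.2],"spin": 0.35,"hand": 87},
    {"dp": [-0.15,-0.7,0.2],"spin": 0.4,"hand": 87},
    {"dp": [-0.15,-0.7,0.2],"spin": 0.45,"hand": 87},
    {"dp": [-0.15,-0.7,0.2],"spin": 0.5,"hand": 87},
    {"dp": [-0.15,-0.7,0.2],"spin": 0.514,"hand": 87},
    {"dp": [-0.15,-0.7,0.2],"spin": 0.514,"hand": 87},
    {"dp": [-0.15,-0.7,0.2],"spin": 0.514,"hand": 87}
  ]
}}

```text
time: 38.8
ee_pos: [0.6392, -0.3667, 0.2498]
eef_rot: [0.74, 0.673, 0.0, -0.001]
ft_force: [0.3, 1.0, 0.4]
width: 0.0869
grip_force: 0.0
```

Run:
```python
from h import *
w=cam('wrist'); np.savez('w14.npz',**{k:w[k] for k in('im','C','R','K')}); cv2.imwrite('pics/w14.png',w['im'][:,:,::-1]); s=w['s']; print(s['ee_pos'],s['time'],s['joint_positions'])
r=case(w,'yellow',.034); print(r); c=r[0][1]
t=cam('top'); m=mask(t['im'],*COL['yellow']); b=blobs(m,100)[0]; f=np.zeros(m.shape,np.uint8); cv2.fillPoly(f,[cv2.convexHull(b[2])],255); f&=white(t['im'],80,100); l=blobs(f,15)
print('top lid',np.round(b[1],1), [np.round(o[1],1) for o in l[:1]], tri(w,r[0][0],t,l[0][1]) if l else '')
print(go([*c[0],.010],c[2]-90))
o=blobs(mask(w['im'],(6,150,60),(18,255,255)),200); print('orange',[(np.round(q[1]),q[0],rect(w,q[2],.072)) for q in o[:2]])
```

```text
[ 0.63923796 -0.36669719  0.24976253] 38.8 [-0.09890378  0.82029779  1.14551965  1.09448347 -0.73031359  1.61639829
  0.75115278]
[(array([320.4, 184.8]), (array([ 0.63874176, -0.37852228]), (36.25008010864258, 22.67377281188965), 84.59613800048828), 'lid', (array([ 0.63845319, -0.37677512]), (77.5966567993164, 47.426483154296875), 83.5845947265625))]Traceback (most recent call last):
  File "<stdin>", line 4, in <module>
IndexError: list index out of range
```

View pics/w14.png

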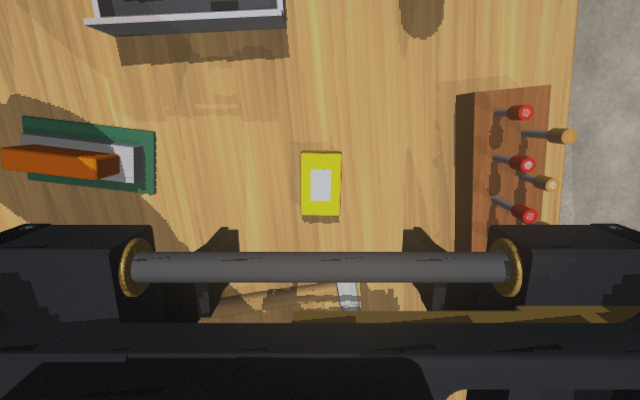

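View 14: yellow is upright at (321,184) with its label at (320,185), and the label size fits a 34 mm lid. The scraper is still on the mat at (75,158). I grasp yellow.

Emit:
{"op": "carry_out", "data": {
  "deltas": [
    {"dp": [-0.046,0.002,0.2],"spin": 0.002,"hand": 87},
    {"dp": [-0.046,0.002,0.4],"spin": 0.002,"hand": 87},
    {"dp": [-0.046,0.002,0.6],"spin": 0.002,"hand": 87},
    {"dp": [-0.046,0.002,0.75],"spin": 0.002,"hand": 87},
    {"dp": [-0.046,0.002,0.85],"spin": 0.002,"hand": 87},
    {"dp": [-0.046,0.002,0.92],"spin": 0.002,"hand": 87},
    {"dp": [-0.046,0.002,0.955],"spin": 0.002,"hand": 87},
    {"dp": [-0.046,0.002,0.955],"spin": 0.002,"hand": 70},
    {"dp": [-0.046,0.002,0.955],"spin": 0.002,"hand": 38},
    {"dp": [-0.046,0.002,0.955],"spin": 0.002,"hand": 38},
    {"dp": [-0.046,0.002,0.955],"spin": 0.002,"hand": 38},
    {"dp": [-0.046,0.002,0.955],"spin": 0.002,"hand": 38},
    {"dp": [-0.046,0.002,0.955],"spin": 0.002,"hand": 38},
    {"dp": [-0.046,0.002,0.955],"spin": 0.002,"hand": 38},
    {"dp": [-0.046,0.002,0.955],"spin": 0.002,"hand": 38},
    {"dp": [-0.046,0.002,0.955],"spin": 0.002,"hand": 38},
    {"dp": [-0.046,0.002,0.955],"spin": 0.002,"hand": 38}
  ],
  "force": 45
}}

```text
time: 40.6
ee_pos: [0.6388, -0.379, 0.0118]
eef_rot: [0.743, 0.669, 0.0, 0.0]
ft_force: [-1.0, 0.2, 5.7]
width: 0.0476
grip_force: 45.0
```

Emit:
{"op": "carry_out", "data": {
  "deltas": [
    {"dp": [0,0,-0.1],"spin": 0,"hand": 38},
    {"dp": [0,0,-0.25],"spin": 0,"hand": 38},
    {"dp": [0,0,-0.42],"spin": 0,"hand": 38},
    {"dp": [0,0,-0.58],"spin": 0,"hand": 38},
    {"dp": [0.03,0,-0.74],"spin": -0.03,"hand": 38},
    {"dp": [0.1,-0.03,-0.86],"spin": -0.07,"hand": 38},
    {"dp": [0.2,-0.07,-0.92],"spin": -0.11,"hand": 38},
    {"dp": [0.3,-0.11,-0.92],"spin": -0.15,"hand": 38},
    {"dp": [0.42,-0.16,-0.92],"spin": -0.19,"hand": 38},
    {"dp": [0.54,-0.21,-0.92],"spin": -0.23,"hand": 38},
    {"dp": [0.66,-0.26,-0.92],"spin": -0.27,"hand": 38},
    {"dp": [0.78,-0.31,-0.92],"spin": -0.31,"hand": 38},
    {"dp": [0.88,-0.36,-0.92],"spin": -0.35,"hand": 38},
    {"dp": [0.96,-0.4,-0.92],"spin": -0.39,"hand": 38},
    {"dp": [1,-0.42,-0.92],"spin": -0.43,"hand": 38},
    {"dp": [1,-0.42,-0.92],"spin": -0.47,"hand": 38},
    {"dp": [1,-0.42,-0.92],"spin": -0.51,"hand": 38},
    {"dp": [1,-0.42,-0.92],"spin": -0.516,"hand": 38},
    {"dp": [1,-0.42,-0.92],"spin": -0.516,"hand": 38},
    {"dp": [1,-0.42,-0.92],"spin": -0.516,"hand": 38}
  ]
}}

```text
time: 42.6
ee_pos: [0.5602, -0.1195, 0.2413]
eef_rot: [0.029, 1.0, -0.0, -0.0]
ft_force: [0.1, 0.2, -0.5]
width: 0.0474
grip_force: 45.0
```

Run:
```python
from h import *
s=read_state(); print(s['ee_pos'],s['width'],s['grip_force'],s['joint_positions']); print(go([.5278,.0268,.19],86.95,s))
```

```text
[ 0.56024262 -0.11951636  0.24130676] 0.04743722397096381 44.99209281988442 [-0.70697912  0.3105569   1.03498695  1.61788796 -0.27142442  1.36905895
  1.87527174]
(array([0.1632, 0.5768, 0.2053]), np.float64(-0.0014))
```

Emit:
{"op": "carry_out", "data": {
  "deltas": [
    {"dp": [0.03,0.12,0],"spin": -0.001,"hand": 38},
    {"dp": [0.07,0.26,0],"spin": -0.001,"hand": 38},
    {"dp": [0.11,0.4,0],"spin": -0.001,"hand": 38},
    {"dp": [0.15,0.52,0],"spin": -0.001,"hand": 38},
    {"dp": [0.163,0.576,0],"spin": -0.001,"hand": 38},
    {"dp": [0.163,0.576,0],"spin": -0.001,"hand": 38},
    {"dp": [0.163,0.576,0.1],"spin": -0.001,"hand": 38},
    {"dp": [0.163,0.576,0.18],"spin": -0.001,"hand": 38},
    {"dp": [0.163,0.576,0.2],"spin": -0.001,"hand": 38},
    {"dp": [0.163,0.576,0.2],"spin": -0.001,"hand": 38},
    {"dp": [0.163,0.576,0.2],"spin": -0.001,"hand": 38}
  ]
}}

```text
time: 43.7
ee_pos: [0.528, 0.0259, 0.1924]
eef_rot: [0.026, 1.0, -0.0, 0.0]
ft_force: [0.9, -0.3, -1.3]
width: 0.0476
grip_force: 45.0
```

Run:
```python
from h import *
w=cam('wrist');s=w['s']; print(s['ee_pos'],s['width'],s['grip_force']); print(go([.5278,.0268,.1663],86.95,s))
print(case(w,'yellow',s['ee_pos'][2]-.0118+.034), case(w,'green',.154))
```

```text
[0.52804225 0.02590129 0.19239378] 0.04759064762857715 44.992089215666056
(array([0.0013, 0.0035, 0.1044]), np.float64(0.0002))
[] []
```

Emit:
{"op": "carry_out", "data": {
  "deltas": [
    {"dp": [0.001,0.003,0.05],"spin": 0,"hand": 38},
    {"dp": [0.001,0.003,0.08],"spin": 0,"hand": 38},
    {"dp": [0.001,0.003,0.098],"spin": 0,"hand": 38},
    {"dp": [0.001,0.003,0.105],"spin": 0,"hand": 38},
    {"dp": [0.001,0.003,0.105],"spin": 0,"hand": 38},
    {"dp": [0.001,0.003,0.105],"spin": 0,"hand": 54},
    {"dp": [0.001,0.003,0.105],"spin": 0,"hand": 60},
    {"dp": [0.001,0.003,0.105],"spin": 0,"hand": 64},
    {"dp": [0.001,0.003,0.105],"spin": 0,"hand": 64},
    {"dp": [0.001,0.003,0],"spin": 0,"hand": 64},
    {"dp": [0.001,0.003,-0.12],"spin": 0,"hand": 80},
    {"dp": [0.001,0.003,-0.28],"spin": 0,"hand": 87},
    {"dp": [-0.1,0.003,-0.42],"spin": 0,"hand": 87},
    {"dp": [-0.2,0.003,-0.5],"spin": 0,"hand": 87},
    {"dp": [-0.2,0.003,-0.5],"spin": 0,"hand": 87},
    {"dp": [-0.2,0.003,-0.5],"spin": 0,"hand": 87}
  ]
}}

```text
time: 45.35
ee_pos: [0.5775, 0.0243, 0.316]
eef_rot: [0.026, 1.0, -0.001, -0.0]
ft_force: [0.2, 0.2, 0.1]
width: 0.0867
grip_force: 0.0
```

Run:
```python
from h import *
w=cam('wrist'); s=w['s'];print(s['ee_pos'],s['time'])
print(case(w,'yellow',.188))
sc=cam('scene'); t=cam('top')
a=cv2.resize(sc['im'][130:300,150:450],(800,300)[:2]) if 0 else cv2.resize(sc['im'][140:300,180:460],(525,300)); b=cv2.resize(w['im'][:225],(275*2,225))
out=np.zeros((530,550,3),np.uint8); out[:300,:525]=a; out[302:527]=b; cv2.imwrite('pics/fin.png',out[:,:,::-1])
o=blobs(mask(sc['im'],(6,150,60),(18,255,255)),50); print('orange',[(np.round(q[1]),q[0]) for q in o[:2]])
```

```text
[0.57748961 0.02425532 0.31597113] 45.35
[(array([321., 135.]), (array([0.52703607, 0.02732656]), (36.099483489990234, 23.0893611907959), -2.9652786254882812), 'lid', (array([0.52667755, 0.02719265]), (74.80567932128906, 47.71128463745117), -3.155914306640625))]
orange [(array([194., 308.]), 2424.0), (array([331., 224.]), 2282.5)]
```

View pics/fin.png

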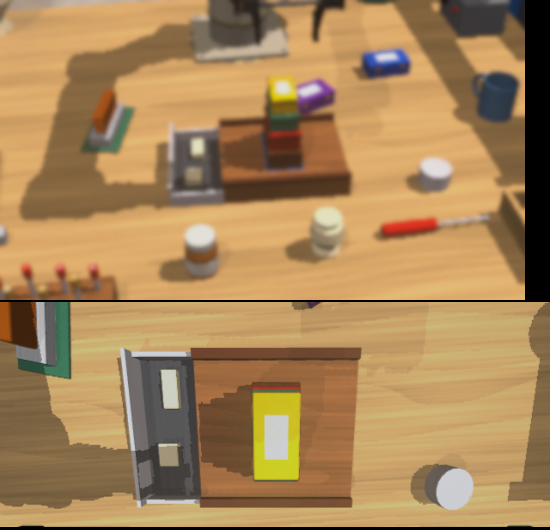

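The final views show the column brown, red, green, yellow on the mark. Yellow's label is at (0.5270,0.0273) with yaw -3°, within 1 mm. Both offcuts are in the trough, the scraper is on its mat, and the gripper is clear.

```bash
python3 -c "
from bench import *
print(close_job())"
```

```text
the job is handed in; nothing more can be done
None
```

The job is handed in: both offcuts are in the trough, the scraper stands mid-mat, and the brown, red, green and yellow cases are stacked square on the mark within about 1 mm by the wrist camera; yellow was knocked aside mid-run, so I measured it again before picking it up.

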